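# Clear a finished batch off the carving bench

## Task

Clear the finished batch: pour the small wooden tablets from the wooden cup into the dark bowl so that every one ends up in it, and only then turn the tally counter's knob anticlockwise right back to its zero stop. Stand all the dowels from the drying rack end-down in the four-compartment holder, at any time, and leave the empty cup upright in the middle of the cork mat. Do not push the other tools and things on the bench about.

Things in the scene. Friction and masses are not known exactly. Their poses are not given: they have to be found in the camera images.
- cup: turned mid-brown wooden cup, loose, open top, no handle: 85 mm high, outer radius 29 mm at the foot and 32 mm at the rim, wall 3.5 mm, floor 5 mm thick, 120 g. Starts upright on the bench with the tablets in it. Origin: centre of its underside, z up through the mouth
- bowl: shallow dark wooden bowl fixed on the bench, 55 mm high, outer radius 58 mm at the foot and 83 mm at the rim, wall 5 mm, floor 7 mm thick. Origin: centre of its underside
- coaster: round cork mat, radius 48 mm, 5 mm thick, fixed to the bench: the cup's parking place. Origin: centre of its underside
- holder: square upright wooden box, 70 x 70 mm and 85 mm high, fixed, open at the top, split by a cross of 4 mm walls into four square compartments 29 x 29 mm, whose centres lie at x = +-16.5 mm, y = +-16.5 mm in its frame; floor 4 mm thick. Empty at the start. Origin: centre of its underside
- rack: low plywood drying rack, fixed: base 130 x 130 x 12 mm with four square sockets (outer 30 mm, inner 22 mm, rims 57 mm above the bench, floors 16 mm above it) at x = +-32 mm, y = +-32 mm in its frame; the dowels start standing in some of them. Origin: centre of its underside
- tally (a joint): angle of the counter's knob, rad: 0 at its zero stop, growing (to 3.0) clockwise seen from above; so it goes back to zero anticlockwise seen from above. Stiffness 0.03 N m, stays where it is left
- tally_grip (a point): grip point of the black knob on the tally counter, a fixed grey box 90 x 90 x 35 mm with white scale marks round the knob: on the knob's axis, at the height to grip its bar (72 mm above the bench); the bar is 42 mm long, 14 mm thick, its top 79 mm and its foot 49 mm above the bench, with a white line on one half (its -x half); its x axis runs along the bar and turns with it
- tablet0: small pale wooden tablet, a rounded block 26 x 19 x 11 mm (x, y, z) with a carved mark, 12 g; starts in the cup; None if absent. Origin: its centre
- tablet1: small pale wooden tablet, a rounded block 26 x 19 x 11 mm (x, y, z) with a carved mark, 12 g; starts in the cup; None if absent. Origin: its centre
- tablet2: small pale wooden tablet, a rounded block 26 x 19 x 11 mm (x, y, z) with a carved mark, 12 g; starts in the cup; None if absent. Origin: its centre
- tablet3: small pale wooden tablet, a rounded block 26 x 19 x 11 mm (x, y, z) with a carved mark, 12 g; starts in the cup; None if absent. Origin: its centre
- tablet4: small pale wooden tablet, a rounded block 26 x 19 x 11 mm (x, y, z) with a carved mark, 12 g; starts in the cup; None if absent. Origin: its centre
- tablet5: small pale wooden tablet, a rounded block 26 x 19 x 11 mm (x, y, z) with a carved mark, 12 g; starts in the cup; None if absent. Origin: its centre
- tablet6: small pale wooden tablet, a rounded block 26 x 19 x 11 mm (x, y, z) with a carved mark, 12 g; starts in the cup; None if absent. Origin: its centre
- tablet7: small pale wooden tablet, a rounded block 26 x 19 x 11 mm (x, y, z) with a carved mark, 12 g; starts in the cup; None if absent. Origin: its centre
- dowel0: plain round brown wooden dowel, diameter 14 mm, 140 mm long, 25 g; starts standing in a socket of the rack; None if absent. Origin: its centre; z along its length
- dowel1: plain round brown wooden dowel, diameter 14 mm, 140 mm long, 25 g; starts standing in a socket of the rack; None if absent. Origin: its centre; z along its length
- dowel2: plain round brown wooden dowel, diameter 14 mm, 140 mm long, 25 g; starts standing in a socket of the rack; None if absent. Origin: its centre; z along its length
- dowel3: plain round brown wooden dowel, diameter 14 mm, 140 mm long, 25 g; starts standing in a socket of the rack; None if absent. Origin: its centre; z along its length
- mallet: bystander: wooden mallet lying at the back, head 60 x 100 x 60 mm (origin under the handle end of the head, handle 160 mm towards its -x)
- glue: bystander: closed white bottle, radius 26 mm, 150 mm high; origin: centre of its underside
- sander: bystander: cork sanding block 100 x 60 x 35 mm; origin: centre of its underside
- plaque: bystander: large flat wooden plaque 90 x 60 x 16 mm lying on the bench; origin: centre of its underside
- gouge: bystander: hand tool with a wooden handle lying at the back, about 200 mm long; origin under its middle

How it is judged:
By the outcome, as a careful person would: the job done as asked, in the order asked, and still so for the second after the job is handed in, with the robot touching nothing.
Of tablet0, tablet1, tablet2, tablet3, tablet4, tablet5, tablet6, tablet7 only 5 to 8 are there at a start; the rules pass over those that are not, and their reading is None.
Of dowel0, dowel1, dowel2, dowel3 only 2 to 4 are there at a start; the rules pass over those that are not, and their reading is None.
At some moment in a run one of cup may be knocked a few centimetres aside while the robot is not near it.
It also fails if it takes over 210 s, if anything falls off the work surface, if the arm or the gripper's body presses on something with over 40 N, if the wrist force passes 120 N, or if a joint passes its speed limit or range.

## Robot

A 6-joint arm with a two-finger parallel gripper is mounted at the origin on the work surface. World frame = base frame: x ahead of the robot, y to its left, z up, the work surface at z = 0. Lengths are in m, angles in rad, forces in N, time in s.
With the tool pointing down it reaches from about 0.325 to 0.925 m from the base axis. Payload 3.1 kg.
Tool frame: the origin (TCP) lies at the very end of the fingers, on their centre line; the grasp point (between the pads) lies 19 mm behind it (grasp_offset is the distance from the TCP to the grasp point, in m); z points along the fingers, y is the line along which they close (so a half turn about z gives the same grasp; the last joint's range is limited). The gripper opens to 85 mm and grips with 20 to 120 N. Pads are 22 mm wide; open, the fingers measure 114 mm over their backs; the gripper's body (76 mm by 85 mm) begins 54 mm behind the grasp point. The pads swing forward as they close: fully open they stand 13 mm farther back than shut.
Start: joints at [-1.36, 0.217, 1.613, -0, 1.311, -0.112], TCP at [0.198, -0.593, 0.231] pointing down, gripper open.
Joint ranges: [-2.75, 2.75], [-0.78, 2.1], [0.31, 2.55], [-1.13, 4.27], [0.13, 2.63], [-2.58, 2.58]. Speed limits (rad/s): [2.79, 2.79, 3.14, 3.14, 3.14, 3.14].

## Interface

Orientations are given as a rotation vector (axis times angle).
In Python, from plant import * gives the robot as it stands.
- The arm moves only by the tool drive_tool, never from a script. Its arguments are lists of equal length, an entry for each row: "delta_rot": the turn, a rotation vector about the tool's x, y, z in rad, a list of three; "translation": the shift along the tool's x, y, z in mm, a list of three; "jaw": the finger opening in mm, from 0 to 85.4. In form: {"delta_rot": [[ax, ay, az], ...], "translation": [[x, y, z], ...], "jaw": [jaw, ...]}. A call has 1 to 20 rows; each row is the pose to reach, as a shift and turn from the pose commanded when the call began, along the tool's axes at that moment; what a row does not reach only later rows make up. A row lasts 1/10 s, in which the tool goes at most 50 mm and 8.59 degrees, less where a joint would pass 70% of its speed; a pose out of reach is approached as far as the arm can. A call with a gripper value outside its range is refused whole. The fingers move at their own pace and stop on an object; the grip force is fixed at half the most. Time passes only in rows, so rows that repeat a pose let the fingers close. It gives the time, the measured TCP pose, the force, the opening and the grip force at its end, in the units of the state.
- state(): the state, without advancing time (a new reading comes with each control period).
- camera(name): name is "scene" or "top"; returns the picture (480x640x3 uint8, red, green, blue); there is no depth.
- camera_params(name): a dict with "intrinsics" (3x3 intrinsics, pixels), "k1" (the pictures are not rectified: a ray, as slopes to the right and down, at radius r is drawn at 1 + k1 r^2 times it, then the intrinsics apply), "cam_to_world" (4x4, takes a point from camera to world coordinates). Camera axes: x right, y down, z forward; pixel columns grow to the right and rows downward; lengths in m; the calibration is good to about 2 mm. A picture is of the moment at which its call begins. camera_params takes no time and is no camera call.
- hand_in(): hands the job in; it is judged then, once.
The state is a dict: "time": time; "q": joint angles; "dq": joint speeds; "joint_efforts": joint torques, N m; "tool_pos": TCP position; "tcp_rot": TCP orientation; "wrist_force": force on the tool from outside, world axes, zero at the start; "wrist_torque": the same for the moment, N m; "finger_gap": finger opening in m; "gripper_force": force on a finger pad.
Only numpy, scipy, OpenCV 4.12 (cv2) and the standard library are available. Lean on these libraries where they do the work, as an engineer would, in place of code of your own. Each camera call takes 0.05 s, during which the arm holds its last target. There are 200 camera calls.

## Working session

There is one attempt and no reset: what is moved stays moved. The work goes in short steps, Python scripts to look and compute and a tool call to move; the robot and the scene stay as the last step left them, time stands still between calls to the robot, and variables do not carry over. Pictures are saved under pics/ and viewed, at most 14 in all, crops included, and the job is handed in when it is done.

Besides the shell and the picture viewer there is one more tool, called after "Call:" as name(argument=value, ...) on one line, values as JSON. drive_tool: Moves the arm, as the interface text tells. Its arguments: {"type":"object","properties":{"delta_rot":{"type":"array","items":{"type":"array","items":{"type":"number"}}},"translation":{"type":"array","items":{"type":"array","items":{"type":"number"}}},"jaw":{"type":"array","items":{"type":"number"}}},"required":["delta_rot","translation","jaw"]}

```bash
mkdir -p pics; ls
cat > h.py <<'E'
from plant import *
import numpy as np, cv2
from scipy.spatial.transform import Rotation as R
def snap(n,f):
    im=camera(n); cv2.imwrite(f'pics/{f}.png',im[:,:,::-1]); return im
def crop(f,src,x0,y0,x1,y1,s):
    im=cv2.imread(f'pics/{src}.png')[y0:y1,x0:x1]; cv2.imwrite(f'pics/{f}.png',cv2.resize(im,None,fx=s,fy=s,interpolation=cv2.INTER_CUBIC))
def world(n,u,v,z):
    p=camera_params(n);K=np.array(p['intrinsics']);T=np.array(p['cam_to_world'])
    d=np.array([(u-K[0,2])/K[0,0],(v-K[1,2])/K[1,1]]);s=d.copy()
    for _ in range(30): s=d/(1+p['k1']*(s@s))
    r=T[:3,:3]@np.array([s[0],s[1],1]);o=T[:3,3]
    return o+r*(z-o[2])/r[2]
def pix(n,P):
    p=camera_params(n);K=np.array(p['intrinsics']);T=np.array(p['cam_to_world'])
    c=T[:3,:3].T@(np.array(P)-T[:3,3]);s=c[:2]/c[2];s=s*(1+p['k1']*(s@s))
    return K[0,0]*s[0]+K[0,2],K[1,1]*s[1]+K[1,2]
E
python3 - <<'E'
from h import *
snap('top','t0');snap('scene','s0')
np.set_printoptions(precision=4,suppress=True)
for n in('top','scene'):
    p=camera_params(n);print(p['intrinsics'],p['k1'],p['cam_to_world'])
s=state();print(s['time'],s['tool_pos'],s['tcp_rot'],R.from_rotvec(s['tcp_rot']).as_matrix())
E
```

```text
pics
[[446.3544   0.     315.3953]
 [  0.     446.3544 238.2613]
 [  0.       0.       1.    ]] -0.06707224564355192 [[ 0.0086 -0.9895  0.1442  0.4045]
 [-1.     -0.008   0.0046 -0.0056]
 [-0.0034 -0.1442 -0.9895  1.1245]
 [ 0.      0.      0.      1.    ]]
[[536.2682   0.     313.3017]
 [  0.     536.2682 247.0651]
 [  0.       0.       1.    ]] -0.07894686812432337 [[-0.4294  0.5344 -0.7281  1.3354]
 [ 0.903   0.239  -0.3571  0.3874]
 [-0.0169 -0.8108 -0.5851  0.717 ]
 [ 0.      0.      0.      1.    ]]
0.1 [ 0.1981 -0.592   0.2301] [-3.0986 -0.5045  0.0002] [[ 0.9484  0.3172 -0.0005]
 [ 0.3172 -0.9484  0.0021]
 [ 0.0002 -0.0022 -1.    ]]
```

View pics/t0.png

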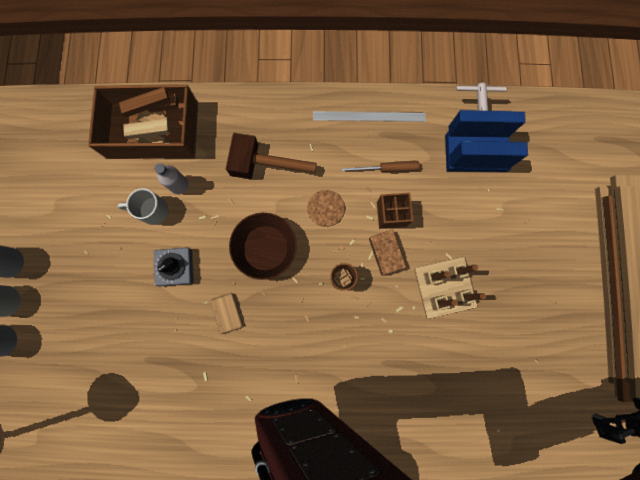

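View pics/s0.png

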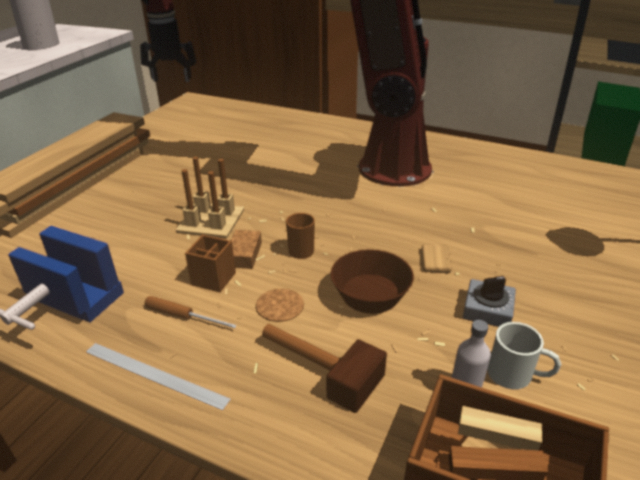

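Top view: the cup is at (344,277), bowl (263,246), coaster (326,208), holder (396,211), rack (447,289) with four dowels, and tally (172,266). I'll enlarge these.

Run:
```python
from h import *
crop('c1','t0',310,180,500,325,4)
im=cv2.imread('pics/t0.png')
a=cv2.resize(im[235:300,135:210],None,fx=5,fy=5,interpolation=cv2.INTER_CUBIC)
s=cv2.imread('pics/s0.png')
b=cv2.resize(s[255:335,450:530],(325,325),interpolation=cv2.INTER_CUBIC)
cv2.imwrite('pics/c2.png',np.hstack([a,b]))
```

```text
(no output)
```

View pics/c1.png

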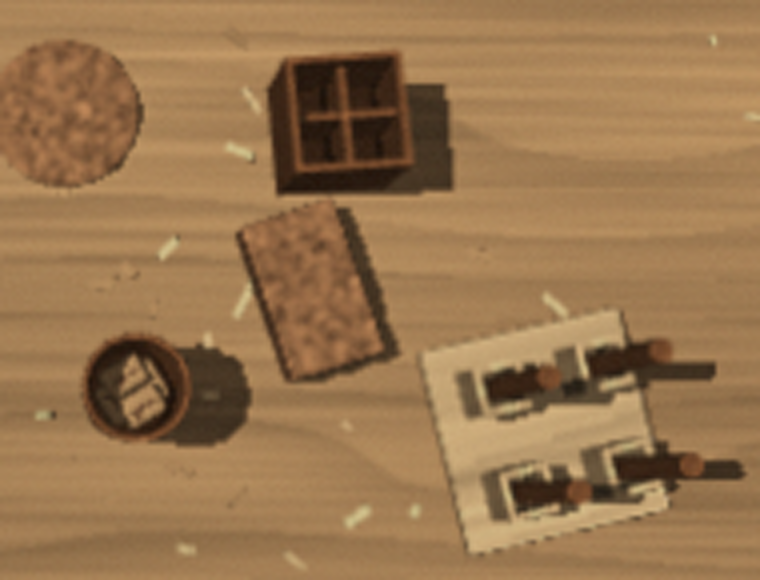

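View pics/c2.png

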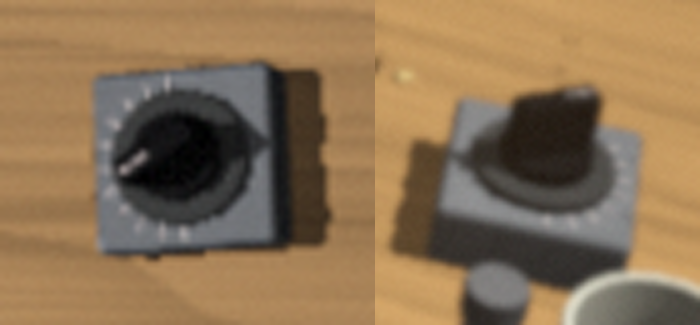

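```bash
cat > m.py <<'E'
from h import *
np.set_printoptions(precision=4,suppress=True)
def c1(x,y,z,n='top',o=(310,180),s=4): return world(n,o[0]+(x+.5)/s-.5,o[1]+(y+.5)/s-.5,z)
for p in [(550,377),(658,351),(580,491),(691,466)]: print('dowel',c1(*p,.156))
h=np.array([c1(*p,.085) for p in [(287,60),(403,52),(412,162),(297,172)]]);print('holder',h.mean(0),[np.linalg.norm(h[i]-h[i-1]) for i in range(4)], h[1]-h[0],h[2]-h[1])
h=np.array([c1(*p,.012) for p in [(421,353),(620,312),(667,509),(470,554)]]);print('rack',h.mean(0),[np.linalg.norm(h[i]-h[i-1]) for i in range(4)])
c=h.mean(0);u=(h[1]-h[0]+h[2]-h[3]);u/=np.linalg.norm(u);v=np.array([-u[1],u[0],0]);print('angle',np.degrees(np.arctan2(u[1],u[0])))
for i in(-1,1):
  for j in(-1,1): print('socket',c+.032*(i*u+j*v))
print('cup',c1(137,387,.085)); print('coaster',c1(66,113,.005))
print('sander',[c1(*p,.035)[:2] for p in [(237,233),(333,200),(385,357),(290,382)]])
for p in [(230,246),(296,246),(263,213),(263,279)]: print('bowlrim',world('top',*p,.055))
t=lambda x,y,z:c1(x,y,z,o=(135,235),s=5)
h=np.array([t(*p,.035) for p in [(95,77),(272,65),(282,243),(98,253)]]);print('tally',h,h.mean(0),[np.linalg.norm(h[i]-h[i-1]) for i in range(4)])
print('line',t(120,172,.079),t(145,155,.079), 'disc',t(180,155,.045))
print('s',world('scene',450+580*80/325-375*80/325,255+90*80/325,.079))
E
python3 m.py
```

```text
dowel [ 0.4695 -0.2888  0.156 ]
dowel [ 0.484 -0.349  0.156]
dowel [ 0.408  -0.3034  0.156 ]
dowel [ 0.4215 -0.3649  0.156 ]
holder [ 0.6318 -0.1947  0.085 ] [np.float64(0.06817701068676785), np.float64(0.07001388459775243), np.float64(0.0670951423917734), np.float64(0.06887571057662813)] [ 0.0056 -0.0698  0.    ] [-0.067  -0.0037  0.    ]
rack [ 0.4453 -0.3267  0.012 ] [np.float64(0.12721541619277937), np.float64(0.12963318210283592), np.float64(0.12546253484562775), np.float64(0.12729808356960864)]
angle -77.77159822903886
socket [ 0.4073 -0.3022  0.012 ]
socket [ 0.4698 -0.2886  0.012 ]
socket [ 0.4208 -0.3647  0.012 ]
socket [ 0.4834 -0.3512  0.012 ]
cup [ 0.4669 -0.0678  0.085 ]
coaster [ 0.6465 -0.0272  0.005 ]
sander [array([ 0.5653, -0.1325]), array([ 0.5864, -0.1923]), array([ 0.4893, -0.2227]), array([ 0.4736, -0.1642])]
bowlrim [0.5397 0.2061 0.055 ]
bowlrim [0.5411 0.0461 0.055 ]
bowlrim [0.6217 0.1281 0.055 ]
bowlrim [0.4608 0.124  0.055 ]
tally [[0.5305 0.4009 0.035 ]
 [0.5374 0.3121 0.035 ]
 [0.4496 0.303  0.035 ]
 [0.4436 0.3944 0.035 ]] [0.4903 0.3526 0.035 ] [np.float64(0.08723893461206328), np.float64(0.08905126308501798), np.float64(0.08820216073642478), np.float64(0.0915438412889715)]
line [0.4803 0.3698 0.079 ] [0.4885 0.3582 0.079 ] disc [0.4914 0.3526 0.045 ]
s [0.485  0.3621 0.079 ]
```

The positions agree well: the dowel tops match the sockets. I'll move the dowels first, then use the joint data from those moves to identify the kinematics for the cup pour.

```bash
cat >> h.py <<'E'
import json
D=[(.4695,-.2888),(.484,-.350),(.408,-.303),(.421,-.365)]
a=np.radians(4);u=np.array([np.cos(a),np.sin(a)]);v=np.array([-u[1],u[0]]);HC=np.array([.6318,-.1947])
H=[HC+.0185*(i*u+j*v) for i,j in((1,-1),(-1,-1),(1,1),(-1,1))]
def down(yd):  # tool down with y axis at angle yd deg
    t=np.radians(yd);y=np.array([np.cos(t),np.sin(t),0]);z=np.array([0,0,-1.]);return np.c_[np.cross(y,z),y,z]
def delta(p,Rt,s=None,R0=None,p0=None):
    s=s or state();R0=R.from_rotvec(s['tcp_rot']).as_matrix() if R0 is None else R0
    p0=np.array(s['tool_pos']) if p0 is None else np.array(p0)
    print('rot',R.from_matrix(R0.T@Rt).as_rotvec().round(4),'tr',(R0.T@(np.array(p)-p0)*1000).round(1))
def log():
    s=state();open('log.jsonl','a').write(json.dumps([list(map(float,s['q'])),list(map(float,s['tool_pos'])),list(map(float,s['tcp_rot']))])+'\n')
    print('t',s['time'],'p',np.round(s['tool_pos'],4),'rv',np.round(s['tcp_rot'],3),'F',np.round(s['wrist_force'],1),'T',np.round(s['wrist_torque'],2),'gap',round(s['finger_gap'],4),s['gripper_force']);return s
E
python3 - <<'E'
from h import *
log();Rt=down(-43)
delta((*D[0],.2),Rt);delta((*D[0],.117),Rt)
print(H)
for i in range(4):
    print(i);delta((*D[i],.28),Rt,R0=Rt,p0=(0.6318,-.1947,.28));delta((*H[i],.28),Rt,R0=Rt,p0=(*D[i],.28))
    if i<3: delta((*D[i+1],.28),Rt,R0=Rt,p0=(*H[i],.28))
E
```

```text
t 0.1 p [ 0.1981 -0.592   0.2301] rv [-3.099 -0.504  0.   ] F [ 0.2  0.6 -0.6] T [0.02 0.05 0.05] gap 0.0856 0.0
rot [-0.0021 -0.0008 -0.4975] tr [ 353.5 -201.4   30.6]
rot [-0.0021 -0.0008 -0.4975] tr [ 353.5 -201.2  113.6]
[array([ 0.65154543, -0.21186444]), array([ 0.61463556, -0.21444543]), array([ 0.64896444, -0.17495457]), array([ 0.61205457, -0.17753556])]
0
rot [0. 0. 0.] tr [-179.5  -54.5    0. ]
rot [0. 0. 0.] tr [180.4  80.7   0. ]
rot [0. 0. 0.] tr [-215.3  -28.3    0. ]
1
rot [0. 0. 0.] tr [-214.4   -2.2    0. ]
rot [0. 0. 0.] tr [188.2   3.1   0. ]
rot [0. 0. 0.] tr [-205.7  -90.7    0. ]
2
rot [0. 0. 0.] tr [-231.8  -89.8    0. ]
rot [0. 0. 0.] tr [258.   88.9   0. ]
rot [0. 0. 0.] tr [-294.5  -37.1    0. ]
3
rot [0. 0. 0.] tr [-268.3  -38.     0. ]
rot [0. 0. 0.] tr [267.4  11.9   0. ]
```

Call:
drive_tool(delta_rot=[[-0.002,-0.001,-0.15],[-0.002,-0.001,-0.3],[-0.002,-0.001,-0.45],[-0.002,-0.001,-0.4975],[-0.002,-0.001,-0.4975],[-0.002,-0.001,-0.4975],[-0.002,-0.001,-0.4975],[-0.002,-0.001,-0.4975],[-0.002,-0.001,-0.4975],[-0.002,-0.001,-0.4975],[-0.002,-0.001,-0.4975],[-0.002,-0.001,-0.4975],[-0.002,-0.001,-0.4975],[-0.002,-0.001,-0.4975]], translation=[[40,-23,4],[80,-46,8],[120,-68,12],[160,-91,15],[200,-114,18],[240,-137,21],[280,-160,24],[320,-182,27],[353.5,-201.4,30],[353.5,-201.4,30],[353.5,-201.4,30],[353.5,-201.4,30],[353.5,-201.4,30],[353.5,-201.4,30]], jaw=[40,40,40,40,40,40,40,40,40,40,40,40,40,40])

```text
time: 1.5
tool_pos: [0.469, -0.2906, 0.2014]
tcp_rot: [2.88, 1.249, -0.001]
wrist_force: [-0.0, -0.0, 0.3]
finger_gap: 0.0399
gripper_force: 0.0
```

Run:
```python
from h import *
s=log();print(s['q']);delta((*D[0],.117),down(-43))
snap('top','t1');crop('c3','t1',380,200,500,320,5)
```

```text
t 1.5 p [ 0.469  -0.2906  0.2014] rv [ 2.880e+00  1.249e+00 -1.000e-03] F [-0.  -0.   0.3] T [ 0.    0.03 -0.01] gap 0.0399 0.0
[-6.81085601e-01  8.87025031e-02  1.81686298e+00 -1.78805063e-03
  1.23433062e+00  7.19809196e-02]
rot [ 0.0018  0.0016 -0.002 ] tr [ 1.8 -1.  84.4]
```

View pics/c3.png

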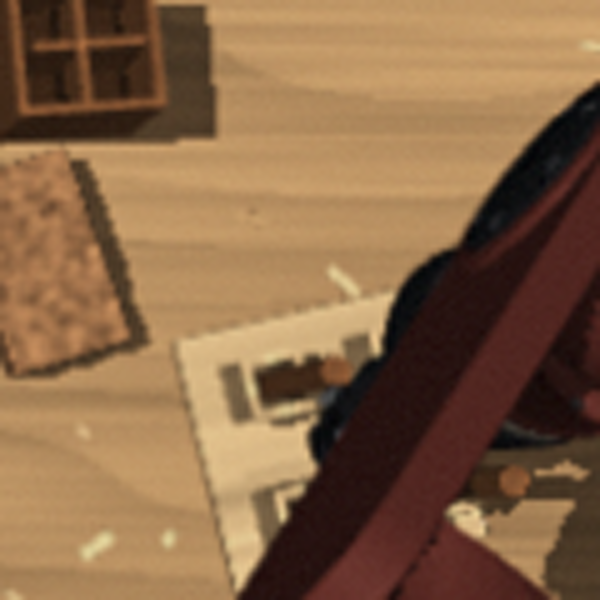

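Run:
```python
from h import *
for z in(.156,.2,.25,.3):
    q=pix('top',(.469,-.2906,z));print(z,q,((q[0]-380)*5,(q[1]-200)*5), pix('scene',(.469,-.2906,z)))
snap('scene','s1');crop('c4','s1',120,90,320,270,3)
```

```text
0.156 (np.float64(447.9570639374949), np.float64(274.1215733908739)) (np.float64(339.7853196874746), np.float64(370.60786695436946)) (np.float64(210.74873510982388), np.float64(171.42599992109655))
0.2 (np.float64(454.0640987688818), np.float64(272.74456919267993)) (np.float64(370.3204938444091), np.float64(363.72284596339966)) (np.float64(208.26934576200432), np.float64(153.65940815079608))
0.25 (np.float64(461.7277978687646), np.float64(271.01394617837343)) (np.float64(408.6389893438229), np.float64(355.06973089186715)) (np.float64(205.34890380700074), np.float64(132.57449102605977))
0.3 (np.float64(470.29063810942546), np.float64(269.0767924115162)) (np.float64(451.4531905471273), np.float64(345.3839620575809)) (np.float64(202.31579958782206), np.float64(110.4880265448468))
```

View pics/c4.png

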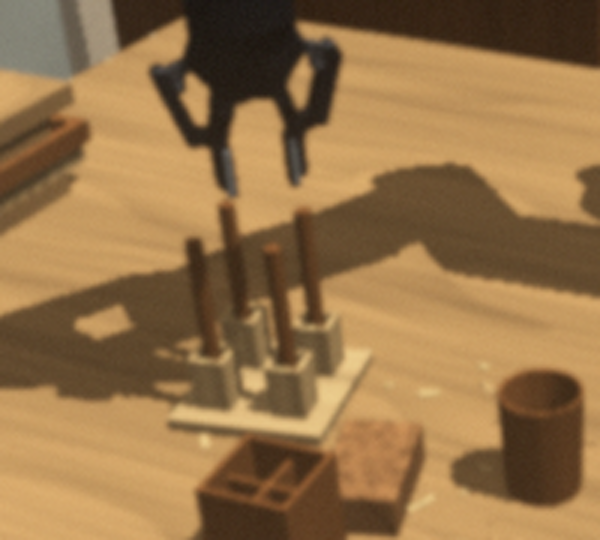

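The fingertips straddle dowel 0: tips are at crop (232,192) and (297,183), and the dowel top is at (271,247), as projected. I'll descend and grasp.

Call:
drive_tool(delta_rot=[[0,0,0],[0,0,0],[0,0,0],[0,0,0],[0,0,0],[0,0,0],[0,0,0],[0,0,0],[0,0,0],[0,0,0],[0,0,0],[0,0,0],[0,0,0],[0,0,0],[0,0,0],[0,0,0]], translation=[[1,-1,20],[1,-1,40],[1,-1,60],[1,-1,79],[1,-1,79],[1,-1,79],[1,-1,79],[1,-1,79],[1,-1,79],[1,-1,79],[1,-1,60],[1,-1,30],[1,-1,0],[1,-1,-40],[1,-1,-80],[1,-1,-80]], jaw=[40,40,40,40,40,0,0,0,0,0,0,0,0,0,0,0])

```text
time: 3.2
tool_pos: [0.4727, -0.2904, 0.2893]
tcp_rot: [2.868, 1.247, 0.009]
wrist_force: [1.3, -1.5, 1.1]
finger_gap: 0.0123
gripper_force: 58.5
```

Run:
```python
from h import *
s=log();delta((*H[0],.28),down(-43));delta((*H[0],.113),down(-43))
```

```text
t 3.2 p [ 0.4727 -0.2904  0.2893] rv [2.868 1.247 0.009] F [ 1.3 -1.5  1.1] T [0.04 0.01 0.04] gap 0.0123 58.466729521751404
rot [0.0155 0.0004 0.0002] tr [179.4  77.1  10.4]
rot [0.0155 0.0004 0.0002] tr [179.4  74.5 177.4]
```

Call:
drive_tool(delta_rot=[[0,0,0],[0,0,0],[0,0,0],[0,0,0],[0,0,0],[0,0,0],[0,0,0],[0,0,0],[0,0,0],[0,0,0]], translation=[[30,13,0],[60,26,0],[90,39,0],[120,52,0],[150,65,0],[179,78,0],[179,78,0],[179,78,0],[179,78,0],[179,78,0]], jaw=[0,0,0,0,0,0,0,0,0,0])

```text
time: 4.2
tool_pos: [0.6477, -0.2109, 0.2811]
tcp_rot: [2.88, 1.25, -0.002]
wrist_force: [0.3, -0.2, -0.2]
finger_gap: 0.0125
gripper_force: 58.6
```

Run:
```python
from h import *
s=log();delta((*H[0],.112),down(-43))
snap('top','t2');snap('scene','s2')
im=cv2.imread('pics/t2.png');b=cv2.imread('pics/s2.png')
a=cv2.resize(im[150:300,330:480],None,fx=2.6,fy=2.6,interpolation=cv2.INTER_CUBIC)
b=cv2.resize(b[130:300,130:300],(390,390),interpolation=cv2.INTER_CUBIC)
cv2.imwrite('pics/c5.png',np.hstack([a,b]))
```

```text
t 4.2 p [ 0.6477 -0.2109  0.2811] rv [ 2.88e+00  1.25e+00 -2.00e-03] F [ 0.3 -0.2 -0.2] T [-0.02 -0.02 -0.03] gap 0.0125 58.57011795043945
rot [ 0.0013  0.0018 -0.0011] tr [  2.2   3.2 169.1]
```

View pics/c5.png

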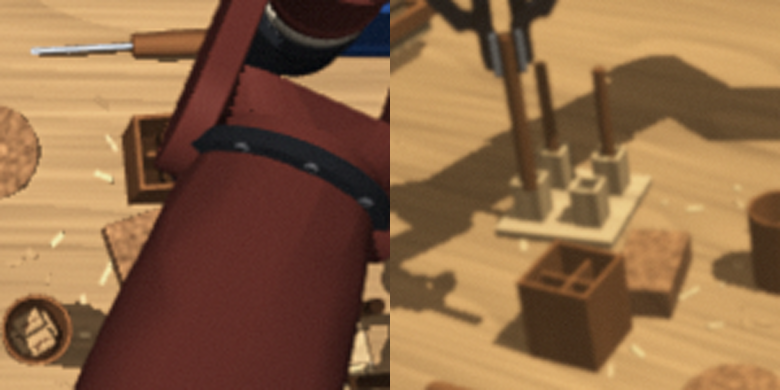

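The dowel is held nearly vertical over the holder. Now lowering it.

Call:
drive_tool(delta_rot=[[0,0,0],[0,0,0],[0,0,0],[0,0,0],[0,0,0],[0,0,0],[0,0,0],[0,0,0],[0,0,0],[0,0,0],[0,0,0],[0,0,0]], translation=[[2,3,30],[2,3,60],[2,3,75],[2,3,90],[2,3,105],[2,3,120],[2,3,135],[2,3,150],[2,3,160],[2,3,169],[2,3,169],[2,3,169]], jaw=[0,0,0,0,0,0,0,0,0,0,0,0])

```text
time: 5.5
tool_pos: [0.6527, -0.2114, 0.1123]
tcp_rot: [2.879, 1.252, -0.0]
wrist_force: [-0.6, -0.1, 0.4]
finger_gap: 0.0121
gripper_force: 58.5
```

Run:
```python
from h import *
s=log()
```

```text
t 5.5 p [ 0.6527 -0.2114  0.1123] rv [ 2.879  1.252 -0.   ] F [-0.6 -0.1  0.4] T [-0.05  0.03  0.03] gap 0.0121 58.51257920265198
```

Call:
drive_tool(delta_rot=[[0,0,0],[0,0,0],[0,0,0],[0,0,0],[0,0,0],[0,0,0],[0,0,0],[0,0,0],[0,0,0],[0,0,0],[0,0,0],[0,0,0],[0,0,0],[0,0,0],[0,0,0],[0,0,0],[0,0,0],[0,0,0],[0,0,0]], translation=[[0,0,1],[0,0,1],[0,0,1],[0,0,1],[0,0,1],[0,0,1],[0,0,-10],[0,0,-30],[0,0,-60],[0,0,-90],[-40,-5,-90],[-80,-10,-90],[-120,-15,-90],[-160,-21,-90],[-200,-26,-90],[-216,-28,-90],[-216,-28,-90],[-216,-28,-90],[-216,-28,-90]], jaw=[0,0,30,30,30,30,30,30,30,40,40,40,40,40,40,40,40,40,40])

```text
time: 7.4
tool_pos: [0.4858, -0.349, 0.2027]
tcp_rot: [2.878, 1.254, 0.0]
wrist_force: [-0.2, -0.4, -0.1]
finger_gap: 0.0404
gripper_force: 0.0
```

Run:
```python
from h import *
s=log();delta((*D[1],.122),down(-43))
snap('scene','s3');snap('top','t3')
im=cv2.imread('pics/t3.png');b=cv2.imread('pics/s3.png')
a=cv2.resize(im[180:310,330:460],None,fx=3,fy=3,interpolation=cv2.INTER_CUBIC)
b=cv2.resize(b[130:300,130:300],(390,390),interpolation=cv2.INTER_CUBIC)
cv2.imwrite('pics/c6.png',np.hstack([a,b]))
```

```text
t 7.4 p [ 0.4858 -0.349   0.2027] rv [2.878 1.254 0.   ] F [-0.2 -0.4 -0.1] T [ 0.01 -0.06  0.07] gap 0.0404 0.0
rot [0.0021 0.0007 0.0014] tr [-1.9 -0.8 80.7]
```

View pics/c6.png

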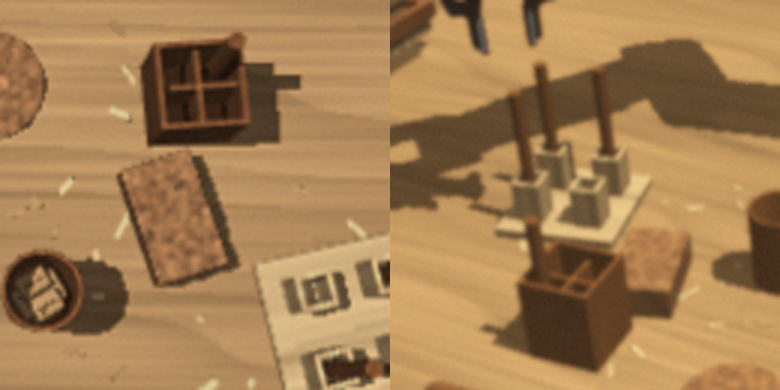

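The first dowel stands in its compartment. Next is dowel 1.

Call:
drive_tool(delta_rot=[[0,0,0],[0,0,0],[0,0,0],[0,0,0],[0,0,0],[0,0,0],[0,0,0],[0,0,0],[0,0,0],[0,0,0],[0,0,0],[0,0,0],[0,0,0],[0,0,0],[0,0,0],[0,0,0],[0,0,0],[0,0,0],[0,0,0],[0,0,0]], translation=[[-2,-1,25],[-2,-1,50],[-2,-1,80.5],[-2,-1,80.5],[-2,-1,80.5],[-2,-1,80.5],[-2,-1,80.5],[-2,-1,80.5],[-2,-1,80.5],[-2,-1,50],[-2,-1,10],[-2,-1,-35],[-2,-1,-78],[38,0,-78],[78,0,-78],[118,1,-78],[158,2,-78],[186,2,-78],[186,2,-78],[186,2,-78]], jaw=[40,40,40,40,0,0,0,0,0,0,0,0,0,0,0,0,0,0,0,0])

```text
time: 9.5
tool_pos: [0.6127, -0.2147, 0.28]
tcp_rot: [2.878, 1.254, -0.002]
wrist_force: [0.2, -1.4, -0.6]
finger_gap: 0.0122
gripper_force: 58.7
```

Run:
```python
from h import *
s=log();delta((*H[1],.110),down(-43))
```

```text
t 9.5 p [ 0.6127 -0.2147  0.28  ] rv [ 2.878e+00  1.254e+00 -2.000e-03] F [ 0.2 -1.4 -0.6] T [ 0.02 -0.02 -0.02] gap 0.0122 58.71678292751312
rot [0.0014 0.0023 0.0013] tr [  1.9   1.  170. ]
```

Call:
drive_tool(delta_rot=[[0,0,0],[0,0,0],[0,0,0],[0,0,0],[0,0,0],[0,0,0],[0,0,0],[0,0,0],[0,0,0],[0,0,0],[0,0,0],[0,0,0],[0,0,0],[0,0,0],[0,0,0],[0,0,0],[0,0,0],[0,0,0],[0,0,0],[0,0,0]], translation=[[2,1,30],[2,1,60],[2,1,75],[2,1,90],[2,1,105],[2,1,120],[2,1,135],[2,1,150],[2,1,160],[2,1,168],[2,1,169],[2,1,169],[2,1,169],[2,1,169],[2,1,169],[2,1,169],[2,1,158],[2,1,138],[2,1,108],[2,1,78]], jaw=[0,0,0,0,0,0,0,0,0,0,0,0,30,30,30,30,30,30,40,40])

```text
time: 11.5
tool_pos: [0.6146, -0.2143, 0.2034]
tcp_rot: [2.88, 1.252, -0.002]
wrist_force: [0.5, -1.0, 0.6]
finger_gap: 0.0397
gripper_force: 0.0
```

Call:
drive_tool(delta_rot=[[0,0,0],[0,0,0],[0,0,0],[0,0,0],[0,0,0],[0,0,0],[0,0,0],[0,0,0],[0,0,0],[0,0,0],[0,0,0]], translation=[[-35,-15,0],[-70,-30,0],[-105,-46,0],[-140,-62,0],[-175,-77,0],[-206,-91,0],[-206,-91,0],[-206,-91,0],[-206,-91,0],[-206,-91,0],[-206,-91,0]], jaw=[40,40,40,40,40,40,40,40,40,40,40])

```text
time: 12.6
tool_pos: [0.4087, -0.3027, 0.2024]
tcp_rot: [2.878, 1.254, -0.001]
wrist_force: [0.3, -0.3, 0.1]
finger_gap: 0.04
gripper_force: 0.0
```

Run:
```python
from h import *
s=log();delta((*D[2],.122),down(-43))
```

```text
t 12.6 p [ 0.4087 -0.3027  0.2024] rv [ 2.878e+00  1.254e+00 -1.000e-03] F [ 0.3 -0.3  0.1] T [-0.01 -0.01  0.03] gap 0.04 0.0
rot [0.0017 0.0013 0.0014] tr [-0.6 -0.4 80.4]
```

Call:
drive_tool(delta_rot=[[0,0,0],[0,0,0],[0,0,0],[0,0,0],[0,0,0],[0,0,0],[0,0,0],[0,0,0],[0,0,0],[0,0,0],[0,0,0],[0,0,0],[0,0,0],[0,0,0],[0,0,0],[0,0,0],[0,0,0],[0,0,0],[0,0,0],[0,0,0]], translation=[[-1,0,25],[-1,0,50],[-1,0,80],[-1,0,80],[-1,0,80],[-1,0,80],[-1,0,80],[-1,0,80],[-1,0,80],[-1,0,50],[-1,0,10],[-1,0,-35],[-1,0,-78],[42,15,-78],[84,30,-78],[126,44,-78],[168,58,-78],[212,73,-78],[257,88.5,-78],[257,88.5,-78]], jaw=[40,40,40,40,0,0,0,0,0,0,0,0,0,0,0,0,0,0,0,0])

```text
time: 14.6
tool_pos: [0.6515, -0.1717, 0.2786]
tcp_rot: [2.878, 1.26, 0.002]
wrist_force: [0.7, -0.7, -0.3]
finger_gap: 0.0122
gripper_force: 58.6
```

Call:
drive_tool(delta_rot=[[0,0,0],[0,0,0]], translation=[[0,0,0],[0,0,0]], jaw=[0,0])

```text
time: 14.8
tool_pos: [0.647, -0.1758, 0.28]
tcp_rot: [2.88, 1.251, -0.003]
wrist_force: [1.0, -0.5, -0.8]
finger_gap: 0.012
gripper_force: 58.6
```

Run:
```python
from h import *
s=log();delta((*H[2],.110),down(-43))
```

```text
t 14.8 p [ 0.647  -0.1758  0.28  ] rv [ 2.88   1.251 -0.003] F [ 1.  -0.5 -0.8] T [-0.07  0.04 -0.01] gap 0.012 58.59038293361664
rot [ 0.0011  0.0023 -0.0005] tr [  2.4   0.7 170. ]
```

Call:
drive_tool(delta_rot=[[0,0,0],[0,0,0],[0,0,0],[0,0,0],[0,0,0],[0,0,0],[0,0,0],[0,0,0],[0,0,0],[0,0,0],[0,0,0],[0,0,0],[0,0,0],[0,0,0],[0,0,0],[0,0,0],[0,0,0],[0,0,0],[0,0,0],[0,0,0]], translation=[[2,1,30],[2,1,60],[2,1,75],[2,1,90],[2,1,105],[2,1,120],[2,1,135],[2,1,150],[2,1,160],[2,1,168],[2,1,169],[2,1,169],[2,1,169],[2,1,169],[2,1,169],[2,1,169],[2,1,158],[2,1,138],[2,1,108],[2,1,78]], jaw=[0,0,0,0,0,0,0,0,0,0,0,0,30,30,30,30,30,30,40,40])

```text
time: 16.8
tool_pos: [0.6496, -0.1746, 0.2033]
tcp_rot: [2.88, 1.252, -0.002]
wrist_force: [0.8, 1.0, 0.9]
finger_gap: 0.0403
gripper_force: 0.0
```

Call:
drive_tool(delta_rot=[[0,0,0],[0,0,0],[0,0,0],[0,0,0],[0,0,0],[0,0,0],[0,0,0],[0,0,0],[0,0,0],[0,0,0],[0,0,0],[0,0,0]], translation=[[-45,-6,0],[-90,-12,0],[-135,-17,0],[-180,-23,0],[-225,-28,0],[-270,-34,0],[-294.5,-37,0],[-294.5,-37,0],[-294.5,-37,0],[-294.5,-37,0],[-294.5,-37,0],[-294.5,-37,0]], jaw=[40,40,40,40,40,40,40,40,40,40,40,40])

```text
time: 18.0
tool_pos: [0.4229, -0.364, 0.2024]
tcp_rot: [2.878, 1.254, -0.001]
wrist_force: [0.5, -0.2, 0.3]
finger_gap: 0.0401
gripper_force: 0.0
```

Run:
```python
from h import *
s=log();delta((*D[3],.122),down(-43))
```

```text
t 18.0 p [ 0.4229 -0.364   0.2024] rv [ 2.878e+00  1.254e+00 -1.000e-03] F [ 0.5 -0.2  0.3] T [-0.01 -0.   -0.03] gap 0.0401 0.0
rot [0.0016 0.0013 0.0017] tr [-1.9 -0.8 80.4]
```

Call:
drive_tool(delta_rot=[[0,0,0],[0,0,0],[0,0,0],[0,0,0],[0,0,0],[0,0,0],[0,0,0],[0,0,0],[0,0,0],[0,0,0],[0,0,0],[0,0,0],[0,0,0],[0,0,0],[0,0,0],[0,0,0],[0,0,0],[0,0,0],[0,0,0],[0,0,0]], translation=[[-2,-1,25],[-2,-1,50],[-2,-1,80],[-2,-1,80],[-2,-1,80],[-2,-1,80],[-2,-1,80],[-2,-1,80],[-2,-1,80],[-2,-1,50],[-2,-1,10],[-2,-1,-35],[-2,-1,-78],[42,1,-78],[86,3,-78],[130,5,-78],[174,7,-78],[220,9,-78],[265.5,11,-78],[265.5,11,-78]], jaw=[40,40,40,40,0,0,0,0,0,0,0,0,0,0,0,0,0,0,0,0])

```text
time: 20.0
tool_pos: [0.6141, -0.1735, 0.2799]
tcp_rot: [2.877, 1.261, 0.003]
wrist_force: [-0.0, -0.2, -0.3]
finger_gap: 0.0122
gripper_force: 58.7
```

Call:
drive_tool(delta_rot=[[0,0,0],[0,0,0]], translation=[[0,0,0],[0,0,0]], jaw=[0,0])

```text
time: 20.2
tool_pos: [0.6104, -0.1787, 0.28]
tcp_rot: [2.879, 1.251, -0.002]
wrist_force: [0.4, -0.6, -0.6]
finger_gap: 0.0123
gripper_force: 58.7
```

Run:
```python
from h import *
s=log();delta((*H[3],.110),down(-43))
b=snap('scene','s4')
```

```text
t 20.2 p [ 0.6104 -0.1787  0.28  ] rv [ 2.879e+00  1.251e+00 -2.000e-03] F [ 0.4 -0.6 -0.6] T [ 0.03 -0.02 -0.01] gap 0.0123 58.6905974149704
rot [ 0.0014  0.0023 -0.0006] tr [  2.3   0.2 170. ]
```

Call:
drive_tool(delta_rot=[[0,0,0],[0,0,0],[0,0,0],[0,0,0],[0,0,0],[0,0,0],[0,0,0],[0,0,0],[0,0,0],[0,0,0],[0,0,0],[0,0,0],[0,0,0],[0,0,0],[0,0,0],[0,0,0],[0,0,0],[0,0,0],[0,0,0],[0,0,0]], translation=[[2,0,30],[2,0,60],[2,0,75],[2,0,90],[2,0,105],[2,0,120],[2,0,135],[2,0,150],[2,0,160],[2,0,168],[2,0,169],[2,0,169],[2,0,169],[2,0,169],[2,0,169],[2,0,169],[2,0,158],[2,0,138],[2,0,98],[2,0,50]], jaw=[0,0,0,0,0,0,0,0,0,0,0,0,30,30,30,30,30,30,30,30])

```text
time: 22.25
tool_pos: [0.611, -0.176, 0.2295]
tcp_rot: [-2.88, -1.252, 0.006]
wrist_force: [0.9, -1.0, -0.1]
finger_gap: 0.03
gripper_force: 0.0
```

Run:
```python
from h import *
s=log();snap('scene','s5');crop('c7','s5',150,170,330,305,4)
# fit kinematics: base yaw + planar arm + ZYZ-like wrist
L=[json.loads(l) for l in open('log.jsonl')]
from scipy.optimize import least_squares
def fk(q,P):
    a1,h,l1,f,l2,dt,b0,c6=P
    Rz=lambda t:R.from_euler('z',t);Ry=lambda t:R.from_euler('y',t)
    r=Rz(q[0]+b0);p=np.array([0,0,h])+r.apply([a1,0,0])
    r=r*Ry(q[1]);p=p+r.apply([0,0,l1]);r=r*Ry(q[2]);p=p+r.apply([f,0,l2])
    r=r*Rz(q[3])*Ry(q[4]);r=r*Rz(q[5]+c6);p=p+r.apply([0,0,dt]);return p,r
def res(P):
    e=[]
    for q,p,rv in L:
        pp,r=fk(q,P);e+=list((pp-p)*1);
        e+=list((r.inv()*R.from_rotvec(rv)).as_rotvec()*.3)
    return e
best=None
for s0 in range(30):
    g=np.random.default_rng(s0);x0=[g.uniform(0,.1),g.uniform(.1,.4),g.uniform(.3,.5),g.uniform(-.1,.1),g.uniform(.3,.5),g.uniform(.15,.3),0,g.uniform(-3,3)]
    o=least_squares(res,x0)
    if best is None or o.cost<best.cost:best=o
print(best.cost,best.x.round(4),np.abs(best.fun).max())
for q,p,rv in L: print(np.round(q,3),np.round(np.arctan2(p[1],p[0]),3))
```

```text
t 22.25 p [ 0.611  -0.176   0.2295] rv [-2.88  -1.252  0.006] F [ 0.9 -1.  -0.1] T [-0.   -0.07 -0.03] gap 0.03 0.0
0.00024268417719164068 [0.0039 0.3811 0.4532 0.0593 0.5573 0.392  0.1138 1.6846] 0.009679959216384204
[-1.36   0.218  1.615  0.     1.311 -0.112] -1.248
[-0.681  0.089  1.817 -0.002  1.234  0.072] -0.555
[-0.677  0.014  1.727 -0.002  1.385  0.074] -0.551
[-0.417  0.301  1.417 -0.002  1.422  0.335] -0.315
[-0.415  0.454  1.542 -0.002  1.144  0.337] -0.313
[-7.400e-01  1.850e-01  1.707e+00 -1.000e-03  1.248e+00  9.000e-03] -0.623
[-0.444  0.234  1.502 -0.003  1.405  0.306] -0.337
[-7.750e-01 -6.000e-03  1.914e+00 -1.000e-03  1.233e+00 -2.500e-02] -0.637
[-0.369  0.279  1.447 -0.003  1.415  0.383] -0.265
[-8.360e-01  1.010e-01  1.802e+00 -1.000e-03  1.237e+00 -8.700e-02] -0.711
[-0.394  0.206  1.535 -0.003  1.4    0.358] -0.285
[-0.39   0.243  1.585 -0.002  1.317  0.361] -0.281
```

View pics/c7.png

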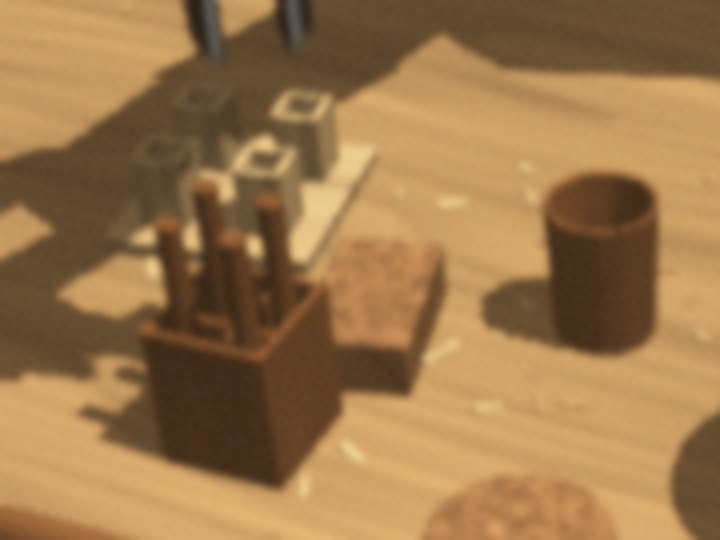

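All four dowels stand in the holder and the cup hasn't moved. I'll refit the kinematics with a lateral offset, after one exploratory tilt in free space for better data.

Call:
drive_tool(delta_rot=[[0,0,0],[0,0,0],[0,0,0],[0,0,0],[0.12,0,0],[0.24,0,0],[0.36,0,0],[0.48,0,0],[0.6,0,0],[0.72,0,0],[0.72,0,0],[0.72,0,0]], translation=[[0,0,-40],[0,0,-80],[-20,30,-100],[-40,60,-100],[-60,90,-100],[-80,100,-100],[-80,100,-100],[-80,100,-100],[-80,100,-100],[-80,100,-100],[-80,100,-100],[-80,100,-100]], jaw=[30,30,30,30,30,30,30,30,30,30,30,30])

```text
time: 23.5
tool_pos: [0.6311, -0.3033, 0.3283]
tcp_rot: [-2.254, -0.979, 0.37]
wrist_force: [0.2, 0.6, 1.5]
finger_gap: 0.0304
gripper_force: 0.0
```

```bash
python3 -c "
from h import *
s=log();print(s['q'])"
```

```text
t 23.5 p [ 0.6311 -0.3033  0.3283] rv [-2.254 -0.979  0.37 ] F [0.2 0.6 1.5] T [-0.24 -0.25  0.02] gap 0.0304 0.0
[-0.59295259  0.81908555  0.72663528  0.13796616  2.30450155  0.21302364]
```

Call:
drive_tool(delta_rot=[[0,0.12,0],[0,0.24,0],[0,0.36,0],[0,0.48,0],[0,0.6,0],[0,0.6,0],[0,0.6,0],[0,0.6,0]], translation=[[0,0,0],[0,0,0],[0,0,0],[0,0,0],[0,0,0],[0,0,0],[0,0,0],[0,0,0]], jaw=[30,30,30,30,30,30,30,30])

```text
time: 24.3
tool_pos: [0.6319, -0.3023, 0.3329]
tcp_rot: [-2.165, -0.661, -0.3]
wrist_force: [0.0, -0.4, -0.3]
finger_gap: 0.0299
gripper_force: 0.0
```

```bash
python3 -c "
from h import *
s=log();print(s['q'])"
cat > kin.py <<'E'
from h import *
from scipy.optimize import least_squares
def fk(q,P):
    a1,h,l1,f,l2,dt,b0,c6,d,g,d5=P
    Rz=lambda t:R.from_euler('z',t);Ry=lambda t:R.from_euler('y',t)
    r=Rz(q[0]+b0);p=np.array([0,0,h])+r.apply([a1,d,0])
    r=r*Ry(q[1]);p=p+r.apply([0,0,l1]);r=r*Ry(q[2]);p=p+r.apply([f,0,l2])
    r=r*Rz(q[3]);p=p+r.apply([g,d5,0]);r=r*Ry(q[4]);r=r*Rz(q[5]+c6);p=p+r.apply([0,0,dt]);return p,r
def fit():
    L=[json.loads(l) for l in open('log.jsonl')]
    def res(P):
        e=[]
        for q,p,rv in L:
            pp,r=fk(q,P);e+=list(pp-p);e+=list((r.inv()*R.from_rotvec(rv)).as_rotvec()*.3)
        return e
    best=None
    for s0 in range(30):
        g=np.random.default_rng(s0);x0=[0,g.uniform(.1,.4),g.uniform(.3,.5),0,g.uniform(.3,.5),g.uniform(.15,.3),0,g.uniform(-3,3),0,0,0]
        o=least_squares(res,x0)
        if best is None or o.cost<best.cost:best=o
    print(best.cost,best.x.round(4),np.abs(best.fun).max());np.save('P.npy',best.x)
    J=best.jac;print(np.sqrt(np.diag(np.linalg.pinv(J.T@J)))*.001, np.linalg.svd(J)[1])
LO=np.array([-2.75,-.78,.31,-1.13,.13,-2.58]);HI=np.array([2.75,2.1,2.55,4.27,2.63,2.58])
def ik(p,Rt,q0=None,n=25):
    P=np.load('P.npy');sol=[]
    Rt=R.from_matrix(Rt);g=np.random.default_rng(0)
    for i in range(n):
        x0=q0 if (i==0 and q0 is not None) else g.uniform(LO,HI)
        f=lambda q:(lambda a:np.r_[a[0]-p,.3*(a[1].inv()*Rt).as_rotvec()])(fk(q,P))
        o=least_squares(f,np.clip(x0,LO+1e-6,HI-1e-6),bounds=(LO,HI))
        if o.cost<1e-7 and not any(np.abs(o.x-s).max()<.05 for s in sol): sol.append(o.x)
    return sol
if __name__=='__main__': fit()
E
python3 kin.py
```

```text
t 24.3 p [ 0.6319 -0.3023  0.3329] rv [-2.165 -0.661 -0.3  ] F [ 0.  -0.4 -0.3] T [-0.34  0.03  0.01] gap 0.0299 0.0
[-0.78787835  0.67589528  1.01100721  0.66748976  2.07820382  0.33189102]
3.4301796915720727e-31 [ 0.      0.2944  0.4545  0.0614  0.5577  0.3045 -0.      1.5708  0.07
  0.     -0.    ] 3.3306690738754696e-16
[0.00275907 0.00418968 0.00233495 0.00475908 0.00257434 0.00251743
 0.00248213 0.00253357 0.00242247 0.00269073 0.00172654] [8.23701589 5.78372722 5.30518284 1.51611348 1.15460364 0.68686265
 0.50373349 0.30471557 0.26258503 0.24320529 0.14842072]
```

The kinematic model is exact. Now I'll search for grasp headings on the cup and for pour and park poses.

```bash
cat > srch.py <<'E'
from kin import *
def pose(c,e,psi,roll=0,flip=1,back=.023):
    e,psi,roll=np.radians([e,psi,roll]);z=np.array([np.cos(e)*np.cos(psi),np.cos(e)*np.sin(psi),-np.sin(e)])
    y=flip*np.array([-np.sin(psi),np.cos(psi),0]);M=np.c_[np.cross(y,z),y,z]
    return np.array(c)+back*z, M@R.from_euler('z',roll).as_matrix()
if __name__=='__main__':
  np.set_printoptions(precision=2,suppress=True)
  for nm,c in(('cup',(.467,-.068,.05)),('park',(.6465,-.027,.055)),('bowl',(.541,.11,.13))):
    for e in ((20,30,40) if nm!='bowl' else (0,)):
      for psi in range(-120,121,20):
        for fl in(1,-1):
          s=ik(*pose(c,e,psi,0,fl),n=6)
          if s: print(nm,e,psi,fl,*s)
E
time python3 srch.py
```

```text
cup 20 -120 1 [ 0.15  0.77  1.7  -0.83  1.67  1.06]
cup 20 -120 -1 [ 0.15  0.77  1.7  -0.83  1.67 -2.08]
cup 20 -100 1 [ 0.23  0.69  1.87 -1.05  1.49  1.04]
cup 20 -100 -1 [ 0.23  0.69  1.87 -1.05  1.49 -2.1 ]
cup 20 -40 1 [0.12 0.46 2.44 4.04 1.06 1.37]
cup 20 -40 -1 [ 0.12  0.46  2.44  4.04  1.06 -1.77]
cup 20 20 1 [-0.89  0.45  2.47  1.82  1.16  1.8 ]
cup 20 20 -1 [-0.89  0.45  2.47  1.82  1.16 -1.34]
cup 20 40 1 [-0.93  0.5   2.3   1.4   1.26  1.93]
cup 20 40 -1 [-0.93  0.5   2.3   1.4   1.26 -1.21]
cup 20 60 1 [-0.88  0.58  2.1   1.1   1.41  2.  ]
cup 20 60 -1 [-0.88  0.58  2.1   1.1   1.41 -1.14]
cup 20 80 1 [-0.79  0.67  1.91  0.87  1.57  2.02]
cup 20 80 -1 [-0.79  0.67  1.91  0.87  1.57 -1.12]
cup 20 100 1 [-0.68  0.76  1.73  0.67  1.74  1.99]
cup 20 100 -1 [-0.68  0.76  1.73  0.67  1.74 -1.15]
cup 20 120 1 [-0.57  0.83  1.57  0.48  1.88  1.9 ]
cup 20 120 -1 [-0.57  0.83  1.57  0.48  1.88 -1.24]
cup 30 -120 1 [ 0.12  0.67  1.76 -0.76  1.54  1.02]
cup 30 -120 -1 [ 0.12  0.67  1.76 -0.76  1.54 -2.12]
cup 30 -100 1 [ 0.2   0.58  1.92 -0.97  1.36  0.96]
cup 30 -100 -1 [ 0.2   0.5
[... 5339 characters left out ...]
wl 0 0 -1 [ 0.15  0.52  2.43  3.29  1.38 -1.6 ]
bowl 0 20 1 [-0.21  0.52  2.44  2.58  1.41  1.67]
bowl 0 20 -1 [-0.21  0.52  2.44  2.58  1.41 -1.47]
bowl 0 40 1 [-0.43  0.54  2.33  2.    1.45  1.82]
bowl 0 40 -1 [-0.43  0.54  2.33  2.    1.45 -1.32]
bowl 0 60 1 [-0.49  0.6   2.14  1.6   1.56  1.97]
bowl 0 60 -1 [-0.49  0.6   2.14  1.6   1.56 -1.18]
bowl 0 80 1 [-0.46  0.69  1.93  1.32  1.71  2.07]
bowl 0 80 -1 [-0.46  0.69  1.93  1.32  1.71 -1.07]
bowl 0 100 1 [-0.39  0.79  1.71  1.1   1.9   2.13]
bowl 0 100 -1 [-0.39  0.79  1.71  1.1   1.9  -1.01]
bowl 0 120 1 [-0.29  0.89  1.49  0.91  2.09  2.14]
bowl 0 120 -1 [-0.29  0.89  1.49  0.91  2.09 -1.  ]
real	0m12.795s
user	0m13.278s
sys	0m0.064s
```

```bash
cat > plan.py <<'E'
from srch import *
np.set_printoptions(precision=3,suppress=True)
c=np.array([.467,-.068,.05]);e,psi=25,55
p,M=pose(c,e,psi,0,-1);z=M[:,2]
s=state();print('q',np.array(s['q']));q=np.array(s['q'])
for nm,pp in(('high',p-.13*z+[0,0,.15]),('pre',p-.13*z+[0,0,.03]),('in',p),('lift',p+[0,0,.15])):
    sol=ik(pp,M,q,1);print(nm,pp,sol);delta(pp,M)
p2,M2=pose((.52,.14,.13),0,psi,0,-1);print('bowl',p2,ik(p2,M2,q,1));delta(p2,M2,R0=M,p0=p+[0,0,.12])
for r in(60,100,140):print(ik(p2,pose((.52,.14,.13),0,psi,r,-1)[1],None,6))
E
python3 plan.py
python3 - <<'E'
from h import *
snap('top','t6');im=cv2.imread('pics/t6.png');d=cv2.absdiff(im,cv2.imread('pics/t0.png'))[250:305,318:372].max(2);print('cup region diff',d.mean(),(d>40).sum())
E
```

```text
q [-0.788  0.676  1.011  0.667  2.078  0.332]
high [ 0.411 -0.147  0.245] [array([-1.131,  0.061,  2.13 ,  0.914,  1.692, -0.779])]
rot [-0.364  0.464 -0.635] tr [-166.1 -144.4  178.5]
pre [ 0.411 -0.147  0.125] [array([-1.131,  0.319,  2.142,  0.906,  1.526, -0.993])]
rot [-0.364  0.464 -0.635] tr [-217.1  -65.9  253.6]
in [ 0.479 -0.051  0.04 ] [array([-0.878,  0.5  ,  2.167,  1.136,  1.301, -1.096])]
rot [-0.364  0.464 -0.635] tr [-162.6  -22.7  381.1]
lift [ 0.479 -0.051  0.19 ] [array([-0.878,  0.118,  2.207,  1.076,  1.456, -0.785])]
rot [-0.364  0.464 -0.635] tr [ -98.9 -120.8  287.3]
bowl [0.533 0.159 0.13 ] [array([-0.438,  0.565,  2.252,  1.735,  1.516, -1.251])]
rot [-0.     0.436 -0.   ] tr [ 58.3 -75.9 196.7]
[array([-0.438,  0.565,  2.252,  1.735,  1.516, -0.204])]
[array([-0.438,  0.565,  2.252,  1.735,  1.516,  0.495])]
[array([-0.438,  0.565,  2.252,  1.735,  1.516,  1.193])]
cup region diff 17.8026936026936 0
```

The cup hasn't moved. Moving to the high pre-grasp pose.

Call:
drive_tool(delta_rot=[[-0.036,0.046,-0.064],[-0.073,0.093,-0.127],[-0.109,0.139,-0.19],[-0.146,0.186,-0.254],[-0.182,0.232,-0.318],[-0.218,0.278,-0.381],[-0.255,0.325,-0.444],[-0.291,0.371,-0.508],[-0.328,0.418,-0.572],[-0.364,0.464,-0.635],[-0.364,0.464,-0.635],[-0.364,0.464,-0.635],[-0.364,0.464,-0.635],[-0.364,0.464,-0.635]], translation=[[-17,-14,18],[-33,-29,36],[-50,-43,54],[-66,-58,71],[-83,-72,89],[-100,-86,107],[-116,-101,125],[-133,-116,143],[-149,-130,161],[-166,-144.5,178.5],[-166,-144.5,178.5],[-166,-144.5,178.5],[-166,-144.5,178.5],[-166,-144.5,178.5]], jaw=[85,85,85,85,85,85,85,85,85,85,85,85,85,85])

```text
time: 25.75
tool_pos: [0.4119, -0.1487, 0.2452]
tcp_rot: [-2.04, -1.06, -1.298]
wrist_force: [-0.5, 0.5, -0.5]
finger_gap: 0.0849
gripper_force: 0.0
```

```bash
python3 plan.py
python3 - <<'E'
from h import *
log();snap('top','t7');snap('scene','s7')
a=cv2.imread('pics/t7.png')[130:370,240:560];b=cv2.imread('pics/s7.png')[100:340,150:470]
cv2.imwrite('pics/c8.png',cv2.resize(np.hstack([a,b]),(800,300)))
E
```

```text
q [-1.131  0.063  2.128  0.914  1.691 -0.778]
high [ 0.411 -0.147  0.245] [array([-1.131,  0.061,  2.13 ,  0.914,  1.692, -0.779])]
rot [ 0.001  0.001 -0.001] tr [ 0.3 -1.2  0.6]
pre [ 0.411 -0.147  0.125] [array([-1.131,  0.319,  2.142,  0.906,  1.526, -0.993])]
rot [ 0.001  0.001 -0.001] tr [-108.4   -1.    51.4]
in [ 0.479 -0.051  0.04 ] [array([-0.878,  0.5  ,  2.167,  1.136,  1.301, -1.096])]
rot [ 0.001  0.001 -0.001] tr [-135.5   -1.1  194.1]
lift [ 0.479 -0.051  0.19 ] [array([-0.878,  0.118,  2.207,  1.076,  1.456, -0.785])]
rot [ 0.001  0.001 -0.001] tr [  0.4  -1.2 130.6]
bowl [0.533 0.159 0.13 ] [array([-0.438,  0.565,  2.252,  1.735,  1.516, -1.251])]
rot [-0.     0.436 -0.   ] tr [ 58.3 -75.9 196.7]
[array([-0.438,  0.565,  2.252,  1.735,  1.516, -0.204])]
[array([-0.438,  0.565,  2.252,  1.735,  1.516,  0.495])]
[array([-0.438,  0.565,  2.252,  1.735,  1.516,  1.193])]
t 25.75 p [ 0.4119 -0.1487  0.2452] rv [-2.04  -1.06  -1.298] F [-0.5  0.5 -0.5] T [-0.36  0.24  0.06] gap 0.0849 0.0
```

View pics/c8.png

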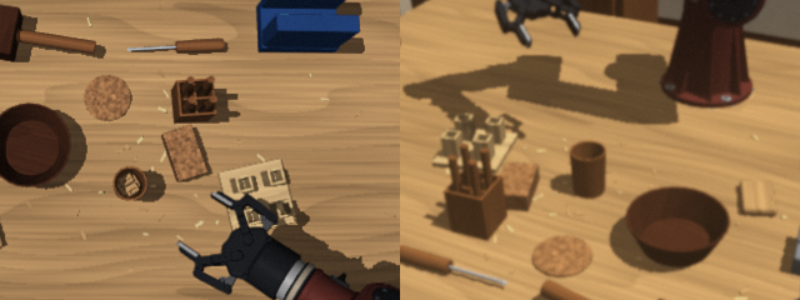

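The tool is lined up behind the cup with the jaws open, and nothing has moved. Going in.

Call:
drive_tool(delta_rot=[[0,0,0],[0,0,0],[0,0,0],[0,0,0],[0,0,0],[0,0,0],[0,0,0],[0,0,0],[0,0,0],[0,0,0],[0,0,0],[0,0,0],[0,0,0]], translation=[[-27,-1,12],[-54,-1,25],[-81,-1,38],[-108,-1,51],[-112,-1,75],[-117,-1,98],[-122,-1,122],[-126,-1,146],[-129,-1,160],[-132,-1,176],[-135,-1,194],[-135,-1,194],[-135,-1,194]], jaw=[85,85,85,85,85,85,85,85,85,85,85,85,85])

```text
time: 27.15
tool_pos: [0.478, -0.0491, 0.04]
tcp_rot: [-2.039, -1.056, -1.298]
wrist_force: [-0.1, 0.1, 0.2]
finger_gap: 0.0852
gripper_force: 0.0
```

Run:
```python
from h import *
log();snap('top','t8');snap('scene','s8')
a=cv2.imread('pics/t8.png')[220:340,290:410];b=cv2.imread('pics/s8.png')[150:270,240:360]
cv2.imwrite('pics/c9.png',cv2.resize(np.hstack([a,b]),(800,400),interpolation=cv2.INTER_CUBIC))
```

```text
t 27.15 p [ 0.478  -0.0491  0.04  ] rv [-2.039 -1.056 -1.298] F [-0.1  0.1  0.2] T [-0.36  0.23  0.04] gap 0.0852 0.0
```

View pics/c9.png

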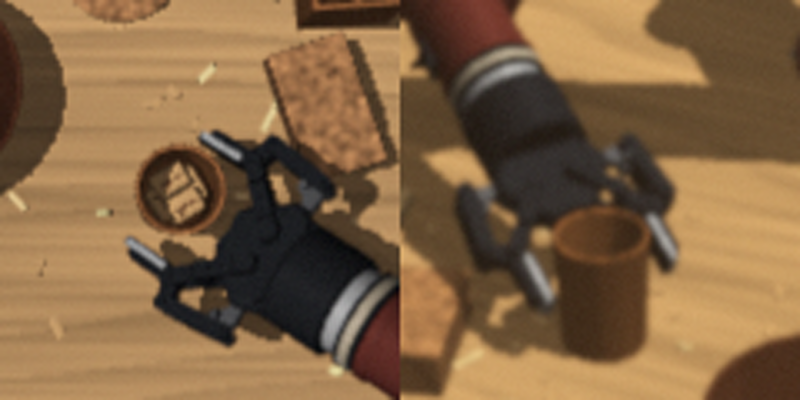

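The fingers straddle the cup, which is still upright, with clearance to the palm. Close and lift slightly.

Call:
drive_tool(delta_rot=[[0,0,0],[0,0,0],[0,0,0],[0,0,0],[0,0,0],[0,0,0],[0,0,0],[0,0,0],[0,0,0],[0,0,0],[0,0,0],[0,0,0],[0,0,0]], translation=[[0,0,2],[0,0,2],[0,0,2],[0,0,2],[0,0,2],[0,0,2],[0,0,2],[9,0,-2],[18,0,-6],[27,0,-11],[27,0,-11],[27,0,-11],[27,0,-11]], jaw=[70,60,50,40,30,20,10,0,0,0,0,0,0])

```text
time: 28.55
tool_pos: [0.4784, -0.0476, 0.0688]
tcp_rot: [-2.04, -1.055, -1.297]
wrist_force: [-0.2, 0.6, -2.2]
finger_gap: 0.0593
gripper_force: 64.6
```

Run:
```python
from h import *
log();snap('top','t9');snap('scene','s9')
a=cv2.imread('pics/t9.png')[220:340,290:410];b=cv2.imread('pics/s9.png')[150:270,240:360]
cv2.imwrite('pics/c10.png',cv2.resize(np.hstack([a,b]),(800,400),interpolation=cv2.INTER_CUBIC))
```

```text
t 28.55 p [ 0.4784 -0.0476  0.0688] rv [-2.04  -1.055 -1.297] F [-0.2  0.6 -2.2] T [-0.56  0.36  0.01] gap 0.0593 64.64307079101104
```

View pics/c10.png

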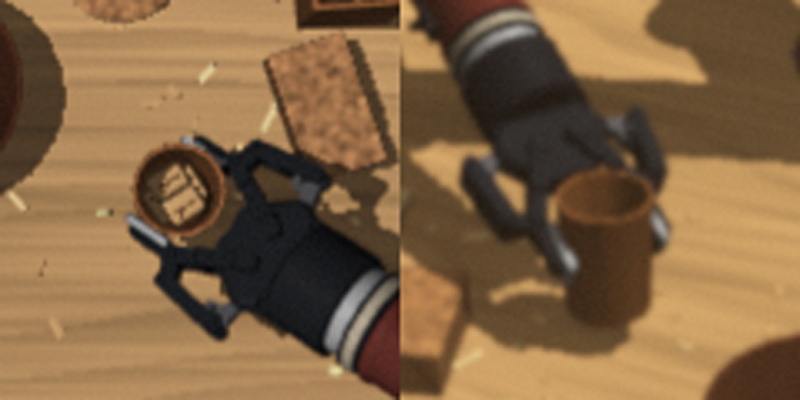

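The cup is lifted with the tablets inside. Planning the transfer and pour.

Run:
```python
from srch import *
np.set_printoptions(precision=3,suppress=True)
s=state();q=np.array(s['q']);p0=np.array(s['tool_pos']);M0=R.from_rotvec(s['tcp_rot']).as_matrix()
delta(p0+[0,0,.09],M0)
p,M=pose((.537,.159,.14),0,55,0,-1,.024);print(p,ik(p,M,q,1));delta(p,M)
for r in(80,120,165):print(ik(p,pose((.537,.159,.14),0,55,r,-1,.024)[1],q,1))
c=M0.T@np.array([0,0,1]);print('cup axis after roll150',M@R.from_euler('z',150,degrees=True).as_matrix()@c)
```

```text
rot [0. 0. 0.] tr [ 81.6  -0.4 -37.9]
[0.551 0.179 0.14 ] [array([-0.37 ,  0.545,  2.234,  1.797,  1.486, -1.217])]
rot [ 0.001  0.435 -0.005] tr [159.9 -71.4 175.6]
[array([-0.37 ,  0.545,  2.234,  1.797,  1.486,  0.179])]
[array([-0.37 ,  0.545,  2.234,  1.797,  1.486,  0.877])]
[array([-0.37 ,  0.545,  2.234,  1.797,  1.486,  1.663])]
cup axis after roll150 [ 0.133 -0.608 -0.783]
```

Call:
drive_tool(delta_rot=[[0,0,0],[0,0,0],[0,0,0],[0,0,0],[0,0.04,0],[0,0.08,0],[0,0.13,0],[0,0.17,0],[0,0.21,0],[0,0.26,0],[0,0.3,0],[0,0.34,0],[0,0.38,0],[0,0.435,-0.004],[0,0.435,-0.004],[0,0.435,-0.004],[0,0.435,-0.004]], translation=[[20,0,-9],[41,0,-19],[61,0,-28],[82,0,-38],[90,-7,-17],[98,-14,5],[105,-21,26],[113,-28,47],[121,-36,69],[129,-43,90],[137,-50,111],[144,-57,133],[152,-64,154],[160,-71,176],[160,-71,176],[160,-71,176],[160,-71,176]], jaw=[0,0,0,0,0,0,0,0,0,0,0,0,0,0,0,0,0])

```text
time: 30.35
tool_pos: [0.5518, 0.178, 0.1403]
tcp_rot: [-1.645, -0.854, -1.645]
wrist_force: [-0.1, -0.3, -2.1]
finger_gap: 0.0599
gripper_force: 65.7
```

Run:
```python
from h import *
log();snap('top','t10');snap('scene','s10')
a=cv2.imread('pics/t10.png')[170:330,190:350];b=cv2.imread('pics/s10.png')[170:330,290:450]
cv2.imwrite('pics/c11.png',cv2.resize(np.hstack([a,b]),(800,400),interpolation=cv2.INTER_CUBIC))
```

```text
t 30.35 p [0.5518 0.178  0.1403] rv [-1.645 -0.854 -1.645] F [-0.1 -0.3 -2.1] T [-0.61  0.42  0.  ] gap 0.0599 65.69227303315841
```

View pics/c11.png

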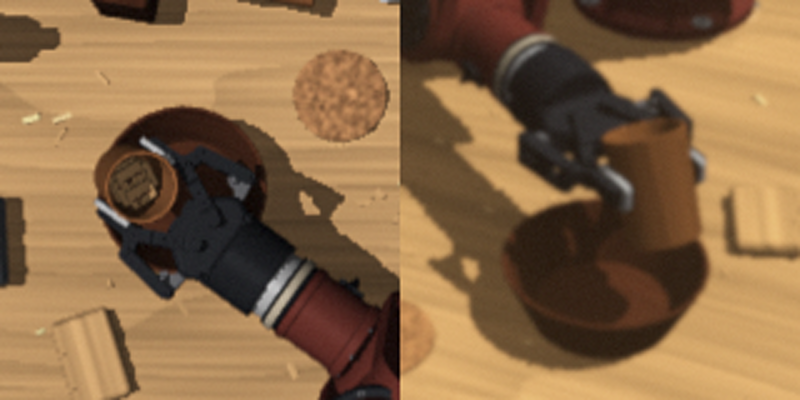

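The cup is over the bowl with the tablets still in it. Pouring with a slow roll.

Call:
drive_tool(delta_rot=[[0,0,0.13],[0,0,0.26],[0,0,0.39],[0,0,0.52],[0,0,0.65],[0,0,0.78],[0,0,0.91],[0,0,1.04],[0,0,1.15],[0,0,1.25],[0,0,1.35],[0,0,1.45],[0,0,1.53],[0,0,1.61],[0,0,1.69],[0,0,1.77],[0,0,1.85],[0,0,1.93],[0,0,2.01],[0,0,2.1]], translation=[[0,0,0],[0,0,0],[0,0,0],[0,0,0],[0,0,0],[0,0,0],[0,0,0],[0,0,0],[0,0,0],[0,0,0],[0,0,0],[0,0,0],[0,0,0],[0,0,0],[0,0,0],[0,0,0],[0,0,0],[0,0,0],[0,0,0],[0,0,0]], jaw=[0,0,0,0,0,0,0,0,0,0,0,0,0,0,0,0,0,0,0,0])

```text
time: 32.45
tool_pos: [0.552, 0.1774, 0.1409]
tcp_rot: [-1.32, 0.852, -0.065]
wrist_force: [0.5, 0.5, -1.1]
finger_gap: 0.0595
gripper_force: 65.6
```

Call:
drive_tool(delta_rot=[[0,0,0.1],[0,0,0.2],[0,0,0.3],[0,0,0.4],[0,0,0.5],[0,0,0.6],[0,0,0.7],[0,0,0.7],[0,0,0.7],[0,0,0.7],[0,0,0.7],[0,0,0.7]], translation=[[0,0,0],[0,0,0],[0,0,0],[0,0,0],[0,0,0],[0,0,0],[0,0,0],[0,0,0],[0,0,0],[0,0,0],[0,0,0],[0,0,0]], jaw=[0,0,0,0,0,0,0,0,0,0,0,0])

```text
time: 33.65
tool_pos: [0.5515, 0.1785, 0.1403]
tcp_rot: [-0.963, 1.267, 0.483]
wrist_force: [0.5, -0.3, -0.6]
finger_gap: 0.0594
gripper_force: 65.7
```

Run:
```python
from h import *
log();snap('top','t11');snap('scene','s11')
a=cv2.imread('pics/t11.png')[170:330,190:350];b=cv2.imread('pics/s11.png')[170:330,290:450]
cv2.imwrite('pics/c12.png',cv2.resize(np.hstack([a,b]),(800,400),interpolation=cv2.INTER_CUBIC))
```

```text
t 33.65 p [0.5515 0.1785 0.1403] rv [-0.963  1.267  0.483] F [ 0.5 -0.3 -0.6] T [-0.51  0.35 -0.03] gap 0.0594 65.67301158436408
```

View pics/c12.png

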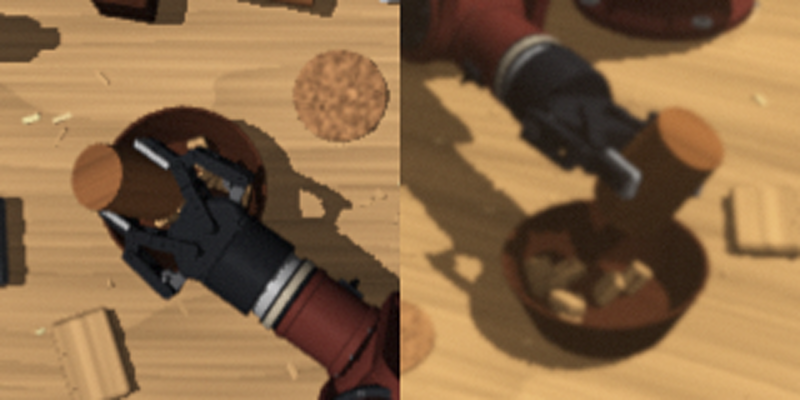

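The tablets are in the bowl. A short shake, then I'll roll back and check inside the cup.

Call:
drive_tool(delta_rot=[[0,0,0.14],[0,0,0.28],[0,0,0.14],[0,0,0.28],[0,0,0.28],[0,0,0.28],[0,0,0.15],[0,0,0],[0,0,-0.14],[0,0,-0.28],[0,0,-0.42],[0,0,-0.56],[0,0,-0.7],[0,0,-0.84],[0,0,-0.98],[0,0,-1.12],[0,0,-1.26],[0,0,-1.4],[0,0,-1.4],[0,0,-1.4]], translation=[[0,0,0],[0,0,0],[0,0,0],[0,0,0],[0,0,0],[0,0,0],[0,0,0],[0,0,0],[0,0,0],[0,0,0],[0,0,0],[0,0,0],[0,0,0],[0,0,0],[0,0,0],[0,0,0],[0,0,0],[0,0,0],[0,0,0],[0,0,0]], jaw=[0,0,0,0,0,0,0,0,0,0,0,0,0,0,0,0,0,0,0,0])

```text
time: 35.75
tool_pos: [0.5515, 0.1785, 0.1403]
tcp_rot: [-1.564, 0.353, -0.611]
wrist_force: [0.6, -1.1, -1.6]
finger_gap: 0.0597
gripper_force: 65.6
```

Call:
drive_tool(delta_rot=[[0,0,-0.14],[0,0,-0.28],[0,0,-0.42],[0,0,-0.56],[0,0,-0.7],[0,0,-0.84],[0,0,-0.98],[0,0,-1.12],[0,0,-1.26],[0,0,-1.4],[0,0,-1.4],[0,0,-1.4],[0,0,-1.4]], translation=[[0,0,0],[0,0,0],[0,0,0],[0,0,0],[0,0,0],[0,0,0],[0,0,0],[0,0,0],[0,0,0],[0,0,0],[0,0,0],[0,0,0],[0,0,0]], jaw=[0,0,0,0,0,0,0,0,0,0,0,0,0])

```text
time: 37.05
tool_pos: [0.5515, 0.1785, 0.1403]
tcp_rot: [-1.645, -0.852, -1.643]
wrist_force: [-0.0, -0.1, -1.3]
finger_gap: 0.0594
gripper_force: 65.7
```

Run:
```python
from srch import *
np.set_printoptions(precision=3,suppress=True)
s=log();q=np.array(s['q']);p0=np.array(s['tool_pos'])
b=pose((0,0,0),25,55,0,-1)[1]
for psi in(55,):
  for z in(.15,.0575):
    p,M=pose((.6465,-.0272,z),25,psi,0,-1,.025);print(p,ik(p,M,q,1));delta(p,M)
print(world('top',292,230,.17))
```

```text
t 37.05 p [0.551 0.178 0.14 ] rv [-1.645 -0.852 -1.643] F [-0.  -0.1 -1.3] T [-0.47  0.4  -0.04] gap 0.0594 65.67602918621333
[ 0.659 -0.009  0.139] [array([-0.565,  0.446,  1.906,  1.28 ,  1.237, -0.722])]
rot [ 0.001 -0.436 -0.003] tr [ -0.3 196.  -91. ]
[ 0.659 -0.009  0.047] [array([-0.565,  0.631,  1.877,  1.336,  1.197, -0.882])]
rot [ 0.001 -0.436 -0.003] tr [-92.8 196.2 -91.1]
[0.561 0.05  0.17 ]
```

Run:
```python
from srch import *
np.set_printoptions(precision=3,suppress=True,linewidth=160)
im=snap('top','t12').astype(int).sum(2)//3;o=cv2.imread('pics/t10.png').astype(int).sum(2)//3
print(o[236:254:2,238:258:2]);print(im[236:254:2,238:258:2])
s=state();q=np.array(s['q'])
hd=np.array([np.cos(np.radians(10)),np.sin(np.radians(10))])*.0235
for e_,z in((25,.14),(25,.0452)):
    M=pose((0,0,0),25,10,0,-1)[1];p=np.array([.6465+hd[0],-.0272+hd[1],z]);print(p,ik(p,M,q,1));delta(p,M)
delta((.0,.0,.0452-.14),M,R0=M,p0=(0,0,0))
pr=p+[-.12*hd[0]/.0235,-.12*hd[1]/.0235,.03];print(ik(pr,M,q,1));delta(pr,M,R0=M,p0=p)
```

```text
[[ 60  54  64  69  58  72  41  27  48  62]
 [ 59  71  70  64  56  52  62  28  31  65]
 [ 74  70  61  53  69  55  70  33  32  74]
 [ 71  43  38  67  64  60  53  61  34  76]
 [ 58  70  57  52  71  70 106  41  35  75]
 [ 68  54  66  72  71  61  99  60  69  73]
 [ 69  58  72  64  46  68 117  59  69  75]
 [ 55  71  68  52  56  60  29  62  70  70]
 [ 22  44  35  69  37  26  35  64  65  74]]
[[41 50 49 46 46 46 30 28 59 74]
 [44 46 46 46 47 44 40 27 36 65]
 [44 48 48 46 47 41 43 23 34 72]
 [44 47 46 48 46 44 39 26 35 75]
 [44 46 48 45 46 42 29 23 72 73]
 [43 47 49 47 49 39 21 24 71 75]
 [44 48 47 48 45 24 22 30 72 74]
 [42 46 45 33 23 22 25 64 69 70]
 [20 22 22 22 26 23 37 64 66 77]]
[ 0.67  -0.023  0.14 ] [array([-0.351,  0.205,  2.251,  2.213,  0.603, -0.977])]
rot [-0.771 -0.413  0.169] tr [  0.2 212.6 -97.1]
[ 0.67  -0.023  0.045] [array([-0.351,  0.466,  2.213,  2.417,  0.755, -1.238])]
rot [-0.771 -0.413  0.169] tr [-94.6 212.8 -97.1]
rot [0. 0. 0.] tr [-85.9   0.   40.1]
[array([-0.557,  0.239,  2.469,  2.193,  0.841, -1.185])]
rot [0. 0. 0.] tr [ -23.5    0.  -121.4]
```

The cup interior is uniform, so it's empty. Carrying it to the mat on heading 10°, away from the dowels.

Call:
drive_tool(delta_rot=[[0,0,0],[-0.055,-0.03,0.012],[-0.11,-0.059,0.024],[-0.165,-0.088,0.036],[-0.22,-0.118,0.048],[-0.275,-0.148,0.06],[-0.33,-0.177,0.072],[-0.385,-0.206,0.085],[-0.44,-0.236,0.097],[-0.5,-0.266,0.109],[-0.55,-0.295,0.12],[-0.606,-0.324,0.133],[-0.66,-0.354,0.145],[-0.716,-0.383,0.157],[-0.771,-0.413,0.169],[-0.771,-0.413,0.169],[-0.771,-0.413,0.169],[-0.771,-0.413,0.169],[-0.771,-0.413,0.169]], translation=[[20,0,0],[20,15,-7],[20,30,-14],[20,46,-21],[20,61,-28],[20,76,-35],[20,91,-42],[20,106,-49],[20,122,-56],[20,137,-63],[20,152,-70],[15,167,-77],[10,182,-84],[5,198,-91],[0,213,-97],[0,213,-97],[0,213,-97],[0,213,-97],[0,213,-97]], jaw=[0,0,0,0,0,0,0,0,0,0,0,0,0,0,0,0,0,0,0])

```text
time: 39.0
tool_pos: [0.6693, -0.0231, 0.1396]
tcp_rot: [-2.563, -0.225, -1.634]
wrist_force: [-0.2, -0.7, -1.1]
finger_gap: 0.0597
gripper_force: 65.7
```

Run:
```python
from srch import *
log();M=pose((0,0,0),25,10,0,-1)[1];delta((.6696,-.0231,.0452),M)
```

```text
t 39.0 p [ 0.6693 -0.0231  0.1396] rv [-2.563 -0.225 -1.634] F [-0.2 -0.7 -1.1] T [-0.12  0.53  0.02] gap 0.0597 65.66742149255703
rot [-0.0005 -0.0005  0.0005] tr [-85.5   0.1  40.1]
```

Call:
drive_tool(delta_rot=[[0,0,0],[0,0,0],[0,0,0],[0,0,0],[0,0,0],[0,0,0],[0,0,0],[0,0,0],[0,0,0],[0,0,0]], translation=[[-20,0,9],[-40,0,19],[-55,0,26],[-65,0,30],[-72,0,34],[-78,0,37],[-82,0,38.5],[-85,0,40],[-85,0,40],[-85,0,40]], jaw=[0,0,0,0,0,0,0,0,0,0])

```text
time: 40.0
tool_pos: [0.6707, -0.0234, 0.0467]
tcp_rot: [-2.562, -0.226, -1.636]
wrist_force: [-0.2, -0.1, -1.1]
finger_gap: 0.0595
gripper_force: 65.7
```

Run:
```python
from srch import *
log()
im=snap('top','t13');snap('scene','s13')
p=pix('top',(.6465,-.0272,.091));print('exp rim',p)
g=cv2.cvtColor(im,cv2.COLOR_RGB2GRAY)
g=cv2.resize(g[int(p[1])-30:int(p[1])+30,int(p[0])-30:int(p[0])+30],None,fx=4,fy=4,interpolation=cv2.INTER_CUBIC)
c=cv2.HoughCircles(g,cv2.HOUGH_GRADIENT,1.5,20,param1=80,param2=20,minRadius=44,maxRadius=66)
if c is not None:
  for x,y,r in c[0][:4]: u,v=int(p[0])-30+(x+.5)/4-.5,int(p[1])-30+(y+.5)/4-.5;print(u,v,r/4,world('top',u,v,.091))
```

```text
t 40.0 p [ 0.6707 -0.0234  0.0467] rv [-2.562 -0.226 -1.636] F [-0.2 -0.1 -1.1] T [-0.06  0.52 -0.02] gap 0.0595 65.67170443075014
exp rim (np.float64(326.8762591639327), np.float64(200.19420984023304))
326.9375 199.0625 13.2875 [ 0.64925015 -0.02733257  0.091     ]
325.4375 203.9375 16.2875 [ 0.63739615 -0.02383611  0.091     ]
344.1875 208.8125 13.3625 [ 0.62597966 -0.06821306  0.091     ]
```

Call:
drive_tool(delta_rot=[[0,0,0],[0,0,0],[0,0,0],[0,0,0],[0,0,0],[0,0,0],[0,0,0],[0,0,0],[0,0,0],[0,0,0],[0,0,0],[0,0,0],[0,0,0],[0,0,0],[0,0,0],[0,0,0]], translation=[[-2,0,-1],[-2.5,0,-1],[-2.5,0,-1],[-2.5,0,-1],[-2.5,0,-1],[-2.5,0,-1],[-2.5,0,-1],[-2.5,0,-1],[-5,0,-12],[-9,0,-35],[-15,0,-60],[-20,0,-90],[-20,0,-120],[20,0,-140],[60,0,-160],[60,0,-160]], jaw=[0,0,70,75,80,85,85,85,85,85,85,85,85,85,85,85])

```text
time: 41.7
tool_pos: [0.5558, -0.0462, 0.1795]
tcp_rot: [-2.555, -0.235, -1.663]
wrist_force: [0.2, -0.2, 0.2]
finger_gap: 0.0849
gripper_force: 0.0
```

Run:
```python
from srch import *
np.set_printoptions(precision=3,suppress=True,linewidth=160)
s=log();q=np.array(s['q']);print(q)
im=snap('top','t14');snap('scene','s14')
p=pix('top',(.6465,-.0272,.091))
g=cv2.cvtColor(im,cv2.COLOR_RGB2GRAY)
g=cv2.resize(g[int(p[1])-30:int(p[1])+30,int(p[0])-30:int(p[0])+30],None,fx=4,fy=4,interpolation=cv2.INTER_CUBIC)
c=cv2.HoughCircles(g,cv2.HOUGH_GRADIENT,1.5,20,param1=80,param2=20,minRadius=44,maxRadius=66)
for x,y,r in c[0][:3]: u,v=int(p[0])-30+(x+.5)/4-.5,int(p[1])-30+(y+.5)/4-.5;print(u,v,r/4,world('top',u,v,.09))
# pale blobs in bowl, both views
for f,(x0,y0,x1,y1) in(('t14',(228,210,300,282)),('s14',(328,250,415,315))):
    b=cv2.imread(f'pics/{f}.png')[y0:y1,x0:x1].astype(int);v=b.sum(2)//3;m=(v>75).astype(np.uint8)
    n,l,st,ce=cv2.connectedComponentsWithStats(m);print(f,[(st[i,4],(ce[i]+[x0,y0]).round(0).tolist()) for i in range(1,n) if st[i,4]>8])
# change vs start outside
d=cv2.absdiff(cv2.imread('pics/t14.png'),cv2.imread('pics/t0.png')).max(2);n,l,st,ce=cv2.connectedComponentsWithStats((d>45).astype(np.uint8))
print([(st[i,4],ce[i].round(0).tolist()) for i in range(1,n) if st[i,4]>6])
# tally IK, TCP so that grip at .072
for yd in(30.7,-149.3):
  for tz in(.20,.053):
    print(yd,ik(np.array([.4905,.3526,tz]),down(yd),q,1))
```

```text
t 41.7 p [ 0.556 -0.046  0.179] rv [-2.555 -0.235 -1.663] F [ 0.2 -0.2  0.2] T [-0.06  0.39 -0.04] gap 0.0849 0.0
[-0.557 -0.127  2.495  1.898  0.695 -0.777]
326.9375 201.3125 12.35 [ 0.644 -0.027  0.09 ]
329.5625 205.8125 14.6375 [ 0.633 -0.034  0.09 ]
343.4375 208.0625 12.05 [ 0.628 -0.067  0.09 ]
t14 [(np.int32(1175), [255.0, 241.0]), (np.int32(268), [276.0, 239.0]), (np.int32(31), [260.0, 251.0]), (np.int32(77), [279.0, 256.0]), (np.int32(25), [254.0, 257.0])]
s14 [(np.int32(286), [337.0, 257.0]), (np.int32(850), [404.0, 286.0]), (np.int32(370), [354.0, 283.0]), (np.int32(147), [378.0, 281.0]), (np.int32(131), [335.0, 308.0])]
[(np.int32(911), [335.0, 205.0]), (np.int32(8), [395.0, 200.0]), (np.int32(39), [426.0, 207.0]), (np.int32(13), [393.0, 211.0]), (np.int32(40), [427.0, 221.0]), (np.int32(271), [276.0, 239.0]), (np.int32(22063), [460.0, 369.0]), (np.int32(28), [260.0, 251.0]), (np.int32(74), [279.0, 256.0]), (np.int32(24), [254.0, 257.0]), (np.int32(125), [478.0, 270.0]), (np.int32(191), [456.0, 275.0]), (np.int32(204), [344.0, 277.0]), (np.int32(73), [437.0, 276.0]), (np.int32(65), [470.0, 296.0]), (np.int32(101), [486.0, 297.0]), (np.int32(146), [453.0, 303.0]), (np.int32(4427), [257.0, 443.0]), (np.int32(3597), [433.0, 447.0]), (np.int32(1086), [373.0, 461.0]), (np.int32(13), [301.0, 436.0]), (np.int32(12), [301.0, 445.0]), (np.int32(159), [633.0, 474.0])]
30.7 [array([ 0.507,  0.201,  1.693,  0.   ,  1.248, -0.029])]
30.7 [array([ 0.507,  0.38 ,  1.775, -0.   ,  0.986, -0.029])]
-149.3 []
-149.3 []
```

The cup stands within about 2.5 mm of the mat centre and there are no stray changes on the bench. Next, check the path to the tally knob.

Run:
```python
from srch import *
np.set_printoptions(precision=3,suppress=True,linewidth=160)
s=state();q=np.array(s['q']);p0=np.array(s['tool_pos']);M0=R.from_rotvec(s['tcp_rot']).as_matrix()
Mt=down(30.7);pt=np.array([.4905,.3526,.2]);delta(p0+[-.03,.03,.1],M0);delta(pt,Mt);delta(pt+[0,0,.08],Mt);
rv=R.from_matrix(M0.T@Mt).as_rotvec()
a=p0+[-.03,.03,.1];qq=q
for k in np.linspace(0,1,11):
    p=a+(pt+[0,0,.08]-a)*k;M=M0@R.from_rotvec(rv*k).as_matrix()
    o=ik(p,M,qq,1);print(round(k,1),o,(M@[0,0,1]))
    if o:qq=o[0]
```

```text
rot [0. 0. 0.] tr [ 80.9 -34.1 -63.9]
rot [ 1.087 -0.744 -1.687] tr [  31.5 -401.9   -6.1]
rot [ 1.087 -0.744 -1.687] tr [ 104.2 -401.4  -39.5]
0.0 [array([-0.518, -0.544,  2.538,  1.413,  0.626, -0.144])] [ 0.896  0.155 -0.417]
0.1 [array([-0.461, -0.543,  2.49 ,  1.216,  0.685, -0.104])] [ 0.836  0.248 -0.489]
0.2 [array([-0.379, -0.522,  2.43 ,  1.036,  0.736, -0.07 ])] [ 0.759  0.319 -0.568]
0.3 [array([-0.28 , -0.483,  2.358,  0.865,  0.783, -0.035])] [ 0.667  0.367 -0.649]
0.4 [array([-0.167, -0.428,  2.275,  0.7  ,  0.834,  0.002])] [ 0.564  0.389 -0.728]
0.5 [array([-0.049, -0.358,  2.184,  0.546,  0.895,  0.035])] [ 0.456  0.383 -0.803]
0.6 [array([ 0.072, -0.276,  2.084,  0.405,  0.97 ,  0.057])] [ 0.348  0.351 -0.869]
0.7 [array([ 0.189, -0.184,  1.976,  0.282,  1.059,  0.064])] [ 0.243  0.294 -0.925]
0.8 [array([ 0.302, -0.083,  1.861,  0.175,  1.161,  0.052])] [ 0.147  0.213 -0.966]
0.9 [array([0.408, 0.025, 1.74 , 0.082, 1.272, 0.021])] [ 0.065  0.114 -0.991]
1.0 [array([ 0.507,  0.137,  1.613,  0.   ,  1.391, -0.029])] [-0. -0. -1.]
```

Call:
drive_tool(delta_rot=[[0,0,0],[0,0,0],[0.068,-0.046,-0.105],[0.136,-0.093,-0.211],[0.204,-0.14,-0.316],[0.272,-0.186,-0.422],[0.34,-0.232,-0.527],[0.408,-0.279,-0.633],[0.476,-0.326,-0.738],[0.544,-0.372,-0.844],[0.611,-0.418,-0.949],[0.679,-0.465,-1.054],[0.747,-0.511,-1.16],[0.815,-0.558,-1.265],[0.883,-0.604,-1.371],[0.951,-0.651,-1.476],[1.019,-0.698,-1.582],[1.087,-0.744,-1.687],[1.087,-0.744,-1.687],[1.087,-0.744,-1.687]], translation=[[25,-20,-10],[50,-40,-20],[53,-63,-21],[57,-85,-22],[60,-108,-24],[64,-130,-25],[67,-153,-26],[70,-175,-28],[74,-198,-29],[77,-220,-30],[80,-243,-31],[84,-266,-33],[87,-288,-34],[90,-311,-35],[94,-333,-36],[97,-356,-38],[100,-378,-39],[104,-401,-40],[104,-401,-40],[104,-401,-40]], jaw=[50,40,40,40,40,40,40,40,40,40,40,40,40,40,40,40,40,40,40,40])

```text
time: 43.8
tool_pos: [0.4889, 0.3523, 0.2745]
tcp_rot: [-1.547, -2.722, 0.009]
wrist_force: [-0.4, 0.6, -1.1]
finger_gap: 0.0397
gripper_force: 0.0
```

Call:
drive_tool(delta_rot=[[0,0,0],[0,0,0],[0,0,0]], translation=[[0,0,0],[0,0,0],[0,0,0]], jaw=[40,40,40])

```text
time: 44.1
tool_pos: [0.4901, 0.3511, 0.2786]
tcp_rot: [-1.553, -2.723, -0.0]
wrist_force: [-0.6, -0.2, -0.0]
finger_gap: 0.0401
gripper_force: 0.0
```

Run:
```python
from srch import *
log();delta((.4905,.3526,.055),down(30.7))
# verify knob + cup unchanged
a=cv2.imread('pics/t14.png');b=cv2.imread('pics/t0.png');print(cv2.absdiff(a,b)[240:290,145:200].max())
c=snap('top','t15')[:,:,::-1];d=cv2.absdiff(a,c).max(2)[170:225,300:360];print((d>40).sum(),d.mean())
```

```text
t 44.1 p [0.4901 0.3511 0.2786] rv [-1.553 -2.723 -0.   ] F [-0.6 -0.2 -0. ] T [-0.01 -0.02  0.06] gap 0.0401 0.0
rot [-0.0035 -0.0064 -0.0016] tr [ -0.3   1.9 223.6]
17
0 2.9793939393939395
```

Call:
drive_tool(delta_rot=[[-0.003,-0.006,0],[-0.003,-0.006,0],[-0.003,-0.006,0],[-0.003,-0.006,0],[-0.003,-0.006,0],[-0.003,-0.006,0],[-0.003,-0.006,0],[-0.003,-0.006,0],[-0.003,-0.006,0],[-0.003,-0.006,0],[-0.003,-0.006,0],[-0.003,-0.006,0],[-0.003,-0.006,0],[-0.003,-0.006,0],[-0.003,-0.006,0],[-0.003,-0.006,0],[-0.003,-0.006,0]], translation=[[0,1,30],[0,1,60],[0,1,90],[0,1,120],[0,1,150],[0,1,175],[0,1,195],[0,1,210],[0,1,223],[0,1,223],[0,1,223],[0,1,223],[0,1,223],[0,1,223],[0,1,223],[0,1,223],[0,1,223]], jaw=[40,40,40,40,40,40,40,40,40,40,40,30,20,10,0,0,0])

```text
time: 45.85
tool_pos: [0.4928, 0.355, 0.0578]
tcp_rot: [1.552, 2.727, 0.01]
wrist_force: [5.4, 1.0, -0.1]
finger_gap: 0.0126
gripper_force: 61.0
```

```bash
python3 -c "
from h import *
log()"
```

```text
t 45.85 p [0.4928 0.355  0.0578] rv [1.552 2.727 0.01 ] F [ 5.4  1.  -0.1] T [ 0.26 -0.66  0.06] gap 0.0126 60.99815905094147
```

Gripped. Turn anticlockwise, which is negative about tool z, while watching the torque.

Call:
drive_tool(delta_rot=[[0,0,0],[0,0,-0.08],[0,0,-0.16],[0,0,-0.24],[0,0,-0.32],[0,0,-0.4],[0,0,-0.48],[0,0,-0.56],[0,0,-0.64],[0,0,-0.72],[0,0,-0.8],[0,0,-0.85],[0,0,-0.85]], translation=[[0,2,0],[0,2,0],[0,2,0],[0,2,0],[0,2,0],[0,2,0],[0,2,0],[0,2,0],[0,2,0],[0,2,0],[0,2,0],[0,2,0],[0,2,0]], jaw=[0,0,0,0,0,0,0,0,0,0,0,0,0])

```text
time: 47.15
tool_pos: [0.4929, 0.355, 0.0578]
tcp_rot: [0.288, 3.126, 0.002]
wrist_force: [1.5, -1.0, 4.9]
finger_gap: 0.0127
gripper_force: 61.8
```

```bash
python3 -c "
from h import *
s=log();print(np.degrees(np.arctan2(*R.from_rotvec(s['tcp_rot']).as_matrix()[[1,0],1])))"
```

```text
t 47.15 p [0.4929 0.355  0.0578] rv [2.880e-01 3.126e+00 2.000e-03] F [ 1.5 -1.   4.9] T [-0.2  -0.19  0.04] gap 0.0127 61.817593574523926
79.4706318525312
```

Call:
drive_tool(delta_rot=[[0,0,-0.05],[0,0,-0.1],[0,0,-0.15],[0,0,-0.15]], translation=[[0,0,0],[0,0,0],[0,0,0],[0,0,0]], jaw=[0,0,0,0])

```text
time: 47.55
tool_pos: [0.4929, 0.355, 0.0578]
tcp_rot: [0.053, 3.139, 0.001]
wrist_force: [0.8, -0.6, 5.0]
finger_gap: 0.0124
gripper_force: 61.8
```

```bash
cat > y.py <<'E'
from h import *
s=log();print(np.degrees(np.arctan2(*R.from_rotvec(s['tcp_rot']).as_matrix()[[1,0],1])),np.round(s['joint_efforts'],2))
E
python3 y.py
```

```text
t 47.55 p [0.4929 0.355  0.0578] rv [5.300e-02 3.139e+00 1.000e-03] F [ 0.8 -0.6  5. ] T [-0.28 -0.14  0.07] gap 0.0124 61.82021498680115
88.0647635893666 [  1.   -37.81 -22.65   0.42   0.07  -0.11]
```

Call:
drive_tool(delta_rot=[[0,0,-0.04],[0,0,-0.08],[0,0,-0.12],[0,0,-0.12]], translation=[[0,0,0],[0,0,0],[0,0,0],[0,0,0]], jaw=[0,0,0,0])

```text
time: 47.95
tool_pos: [0.4929, 0.355, 0.0578]
tcp_rot: [-0.134, 3.136, 0.001]
wrist_force: [1.7, -1.1, 5.7]
finger_gap: 0.0126
gripper_force: 61.8
```

```bash
python3 y.py
```

```text
t 47.95 p [0.4929 0.355  0.0578] rv [-1.340e-01  3.136e+00  1.000e-03] F [ 1.7 -1.1  5.7] T [-0.28 -0.1  -0.09] gap 0.0126 61.82869076728821
94.89946353293502 [  1.09 -37.81 -22.65   0.4    0.06  -0.14]
```

Call:
drive_tool(delta_rot=[[0,0,-0.04],[0,0,-0.08],[0,0,-0.12],[0,0,-0.12]], translation=[[0,0,0],[0,0,0],[0,0,0],[0,0,0]], jaw=[0,0,0,0])

```text
time: 48.35
tool_pos: [0.4921, 0.3549, 0.0579]
tcp_rot: [0.31, -3.126, -0.003]
wrist_force: [-0.1, -2.3, 7.7]
finger_gap: 0.013
gripper_force: 96.9
```

```bash
python3 y.py
```

```text
t 48.35 p [0.4921 0.3549 0.0579] rv [ 3.100e-01 -3.126e+00 -3.000e-03] F [-0.1 -2.3  7.7] T [-0.4   0.21 -1.68] gap 0.013 96.85185890004504
101.33519411311443 [  2.54 -36.85 -23.01  -0.54  -0.56  -1.8 ]
```

Call:
drive_tool(delta_rot=[[0,0,-0.04],[0,0,-0.08],[0,0,-0.12],[0,0,-0.12]], translation=[[0,0,0],[0,0,0],[0,0,0],[0,0,0]], jaw=[0,0,0,0])

```text
time: 48.75
tool_pos: [0.4921, 0.355, 0.0581]
tcp_rot: [0.48, -3.103, -0.007]
wrist_force: [0.2, -2.8, 9.4]
finger_gap: 0.0128
gripper_force: 160.1
```

```bash
python3 y.py
```

```text
t 48.75 p [0.4921 0.355  0.0581] rv [ 0.48  -3.103 -0.007] F [ 0.2 -2.8  9.4] T [-0.58  0.18 -4.06] gap 0.0128 160.1357179088518
107.58015925345978 [  5.37 -36.39 -22.98  -1.57  -0.73  -4.15]
```

The stop was reached at about 97°, with reaction torque climbing to 4 Nm. Ease back to a light press, release, and rise.

Call:
drive_tool(delta_rot=[[0,0,0.05],[0,0,0.1],[0,0,0.14],[0,0,0.14],[0,0,0.14],[0,0,0.14],[0,0,0.14],[0,0,0.14],[0,0,0.14],[0,0,0.14],[0,0,0.14],[0,0,0.14]], translation=[[0,0,0],[0,0,0],[0,0,0],[0,0,0],[0,0,0],[0,0,0],[0,0,0],[0,0,-10],[0,0,-40],[0,0,-80],[0,0,-120],[0,0,-160]], jaw=[0,0,0,30,30,40,40,40,40,40,40,40])

```text
time: 49.95
tool_pos: [0.4912, 0.3546, 0.218]
tcp_rot: [-0.291, 3.128, 0.001]
wrist_force: [0.2, 0.5, -0.5]
finger_gap: 0.0398
gripper_force: 0.0
```

Call:
drive_tool(delta_rot=[[0,0,0],[0,0,0],[0,0,0],[0,0,0],[0,0,0],[0,0,0]], translation=[[-40,0,0],[-80,0,0],[-120,0,0],[-160,0,0],[-160,0,0],[-160,0,0]], jaw=[40,40,40,40,40,40])

```text
time: 50.55
tool_pos: [0.6487, 0.3838, 0.215]
tcp_rot: [0.289, -3.126, 0.0]
wrist_force: [-0.8, 0.2, 0.6]
finger_gap: 0.0401
gripper_force: 0.0
```

Run:
```python
from h import *
log();im=snap('top','t16');snap('scene','s16')
np.set_printoptions(linewidth=200)
# white line on knob: bright pixels near axis
for f in('t0','t16'):
    g=cv2.imread(f'pics/{f}.png').astype(int).sum(2)//3;r=g[254:284,156:186]
    print(f);print(r[::2,::2])
d=cv2.absdiff(cv2.imread('pics/t16.png'),cv2.imread('pics/t14.png')).max(2);n,l,st,ce=cv2.connectedComponentsWithStats((d>45).astype(np.uint8))
print([(st[i,4],ce[i].round(0).tolist()) for i in range(1,n) if st[i,4]>6])
for P in [(.4925,.355-.0,.079)]:
  for ang in(120.7,187,180): 
    t=np.radians(ang);print(ang,pix('top',(P[0]+.015*np.cos(t),P[1]+.015*np.sin(t),.079)))
```

```text
t 50.55 p [0.6487 0.3838 0.215 ] rv [ 0.289 -3.126  0.   ] F [-0.8  0.2  0.6] T [-0.02  0.01 -0.  ] gap 0.0401 0.0
t0
[[117 119 127 119 126  62  63  60  60  58  53  79 105 121 122]
 [118 118 149  83  60  62  57  52  55  60  63  60  49 103 120]
 [126 125  86  63  54  32  22  11  11  25  51  61  61  40 106]
 [121 144  62  54  23  17  18  21  13   4   6  26  25  25  47]
 [119  74  62  31  15  18  17  19  17   5   0  15  26  22  36]
 [147  66  53  23  21  21  19  12   4   7   8   9  24  25  31]
 [119  48  29 116  66  18   8   3   1   7   5   9  25  33  33]
 [135  59 116  48  12   5   3   6  10   2  17  10  37  59  35]
 [119  64  29   9   1   2   9   2  10  15  15  21  65  54  57]
 [133 109  48  36  19  12  14  18  17  12  22  50  63  40  77]
 [136 120  65  62  55  45  25  22  21  46  62  61  53  61 115]
 [118 119 134  66  61  62  62  62  59  64  63  49  57 115 116]
 [118 119 118 115  85  59  59  59  59  54  56  87 115 117 117]
 [118 119 116 141 120 113 105  97 106 108 114 117 119 118 117]
 [118 116 120 119 116 124 122 120 140 120 117 114 114 110 109]]
t16
[[131 131 144 133 143  71  68  6
[... 1042 characters left out ...]
9.0]), (np.int32(12), [186.0, 262.0]), (np.int32(10), [161.0, 267.0]), (np.int32(17), [165.0, 270.0]), (np.int32(940), [386.0, 352.0]), (np.int32(10), [362.0, 312.0]), (np.int32(214), [397.0, 417.0]), (np.int32(199), [369.0, 419.0]), (np.int32(219), [368.0, 430.0]), (np.int32(111), [311.0, 435.0]), (np.int32(2401), [235.0, 463.0]), (np.int32(161), [291.0, 443.0]), (np.int32(45), [358.0, 438.0]), (np.int32(12), [301.0, 444.0]), (np.int32(57), [341.0, 447.0]), (np.int32(142), [361.0, 463.0])]
120.7 (np.float64(159.47762787877562), np.float64(267.0981094237848))
187 (np.float64(165.4250659449591), np.float64(270.2213247159794))
180 (np.float64(164.6626026682122), np.float64(270.25954995181814))
```

Run:
```python
from h import *
np.set_printoptions(linewidth=220)
for f in('t13','t14','t15','t16'):
    b=cv2.imread(f'pics/{f}.png')[205:285,222:305].astype(int);v=b.sum(2)//3
    yy,xx=np.mgrid[205:285,222:305];ins=(xx-263)**2+(yy-246)**2<27**2
    m=((v>78)&ins).astype(np.uint8);n,l,st,ce=cv2.connectedComponentsWithStats(m);print(f,m.sum(),v[ins].mean(),[(st[i,4],(ce[i]+[222,205]).round(0).tolist()) for i in range(1,n) if st[i,4]>8])
for f in('t14','t16'): print((cv2.imread(f'pics/{f}.png').astype(int).sum(2)//3)[222:272:2,248:296:2])
im=cv2.imread('pics/t16.png');g=cv2.cvtColor(im,cv2.COLOR_BGR2GRAY);g=cv2.resize(g[170:230,297:357],None,fx=4,fy=4,interpolation=cv2.INTER_CUBIC)
c=cv2.HoughCircles(g,cv2.HOUGH_GRADIENT,1.5,20,param1=80,param2=20,minRadius=44,maxRadius=66)
for x,y,r in c[0][:3]: u,v=297+(x+.5)/4-.5,170+(y+.5)/4-.5;print(u,v,r/4,world('top',u,v,.09))
```

```text
t13 408 52.25995623632385 [(np.int32(273), [276.0, 239.0]), (np.int32(33), [260.0, 251.0]), (np.int32(77), [279.0, 256.0]), (np.int32(25), [254.0, 257.0])]
t14 392 48.65557986870897 [(np.int32(264), [276.0, 239.0]), (np.int32(28), [260.0, 251.0]), (np.int32(76), [279.0, 256.0]), (np.int32(24), [254.0, 257.0])]
t15 315 40.6617067833698 [(np.int32(261), [276.0, 239.0]), (np.int32(25), [260.0, 250.0]), (np.int32(29), [280.0, 253.0])]
t16 146 38.10109409190372 [(np.int32(15), [274.0, 233.0]), (np.int32(81), [284.0, 245.0]), (np.int32(21), [260.0, 251.0]), (np.int32(25), [254.0, 257.0])]
[[ 19  22  19  22  24  22  22  24  25  27  30  31  31  32  34  31  33  36  38  44  59  57  57  77]
 [ 20  18  22  23  24  20  20  24  27  24  37  51  25  31  30  33  33  32  33  35  47  60  61  60]
 [ 21  23  21  21  24  24  30  30  38 106 128 149  36  13  29  34  32  33  35  35  38  50  65  65]
 [ 20  17  20  25  37  41  43  42  55 135  98 126  89  13  17  32  34  32  34  33  35  46  60  64]
 [ 17  18  26  35  35  38  43  44  39 127 144  97  64  26  15  34  35  31  31  32  36  40  48  56]
 [ 18  33  41  
[... 3932 characters left out ...]
   5  20  56]
 [ 35  42  43  44  47  46  47  47  47  45  44  44  42  20  20  23  48  11  11  11  14  14  47  60]
 [  9  34  44  43  45  44  46  45  46  48  47  44  45  39  19  16  10  10  10  11  12  34  62  64]
 [ 12  10  31  47  48  43  43  41  45  44  44  42  43  45  17  10   9   9  14  13  20  58  60  63]
 [ 12  14  18  19  38  48  47  50  45  42  42  39  36  25  12  12   9  10   7  19  50  57  57  58]
 [ 15  16  14  16  16  18  22  24  28  24  23  23  23  19  12   8  13  14  22  52  58  59  58  57]]
326.8125 200.1875 13.325 [ 0.64674927 -0.02706956  0.09      ]
330.5625 204.3125 16.2875 [ 0.6368116  -0.03600073  0.09      ]
343.6875 209.1875 12.9125 [ 0.62527829 -0.06708943  0.09      ]
```

The bowl difference is only the arm's shadow. The tablets are in place, the cup is centred on the mat, and the knob line is at its stop. Handing in.

```bash
python3 -c "
from plant import *
print(hand_in())"
```

```text
the job is handed in; nothing more can be done
None
```

I handed the job in at about 51 s. All four dowels stand in the holder, and the tablets are in the bowl with no strays seen on the bench. The knob was turned back to its zero stop only after the pour, and the empty cup is upright in the middle of the mat.

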